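Contact-test converter modules in a toggle-clamp nest

TASK

Test the modules from the feed mat one at a time, beginning with the one nearest the robot and working away from it: lay each flat in the nest's channel, slide it until its end is firmly against the stop block, swing the toggle clamp over centre so that it locks on the module, and leave it locked for at least two seconds. Then swing the clamp fully back, and only then lift the module out and set it down, right way up and not stacked, in the outgoing tray. Finish with every module in the tray and the clamp open, and do not disturb the screwdriver or the roll of tape.

Things in the scene. Friction and masses are not known exactly. Their poses are not given: they have to be found in the camera images.
- module_1: aluminium converter module, a plain ribbed block 80 long (its x) x 48 wide (its y) x 45 high, about 0.35 kg (varies), alike in all respects and the same after a half turn; origin at the centre of its underside. Starts nearest the robot in the row on the feed mat. May be absent.
- module_2: aluminium converter module, a plain ribbed block 80 long (its x) x 48 wide (its y) x 45 high, about 0.35 kg (varies), alike in all respects and the same after a half turn; origin at the centre of its underside. Starts in the middle place of the row on the feed mat. May be absent.
- module_3: aluminium converter module, a plain ribbed block 80 long (its x) x 48 wide (its y) x 45 high, about 0.35 kg (varies), alike in all respects and the same after a half turn; origin at the centre of its underside. Starts in the place farthest from the robot on the feed mat. May be absent.
- feed_mat: flat black rubber mat 350 x 160 x 3, fixed; its x runs along the row of modules, away from the robot; the modules lie lengthwise along it, about 105 apart, with their undersides 3 above the table. It lies on one side of the nest and the tray on the other; which is which varies.
- tray: shallow blue open tray, outside 350 (its x) x 160 (its y) x 32 high, walls and floor 5 thick, fixed; origin at the centre of its underside. Holds three modules in a row along its x.
- nest: fixed steel base plate 120 (its x) x 236 (its y, -76 to +160) x 10 high; origin on its underside below the channel's centre. The channel runs along y between two aluminium rails (54 clear, 8 high above the plate, 9 thick, y -55 to +60); a module lies in it lengthwise. The stop block closes the -y end; the toggle clamp stands at the +y end (bracket y +87 to +133, up to 125 high).
- nest_floor (a point): centre of the channel floor, on top of the base plate, 10 above the table; axes as the nest's.
- stop: steel stop block in the channel, 46 wide, 22 thick, 30 high, fixed; its place along the channel is set anew at each start (its face 30 to 44 to the -y side of the channel's centre). Origin at the foot of its face.
- stop_face (a point): point on the face of the stop block that the module's end must bear on, 15 above the channel floor; its y axis is the face's normal, pointing up the channel to the clamp. A module that bears on it has its centre 40 from it. The stop is rigid: feel for it with a small force (5 to 8 N); sliding on the floor alone takes up to 6 N, less if held a little up.
- clamp_arm: steel clamp arm, 16 wide, on the nest's bracket, with a round rubber pad under its end; moved by the handle. Locked, it lies level 70 above the table and the pad presses the module's top at nest y +28 with about 4 to 12 N. Fully open, it stands nearly upright (pad at nest y +70, tip 155 above the table), clear of loading; half open it is in the way.
- clamp_handle (a joint): clamp handle angle, rad: 1.48 = fully open (leaning back, away from the module), 0 = locked (leaning 0.40 rad towards the module). Starts at 0. Dead centre is at 0.07: past it, towards 0, the clamp locks itself; open, it stays put. The arm follows: it comes down as the handle closes and meets the module's top at about 0.2. Light to move.
- handle_pivot (a point): the handle's hinge line, parallel to the nest's x, at nest y +121, 109 above the table. The ball moves about it in the nest's y-z plane at radius 90.
- handle_ball (a point): centre of the black ball, 30 diameter, on the handle's end. At handle angle h it lies at nest y = 121 + 90 sin(h - 0.40), height 109 + 90 cos(h - 0.40) (mm). Best pinched from above along the nest's x and led along its arc; it may turn between the pads. Its axes turn with the handle; at 0 they are the nest's.
- screwdriver: bystander: screwdriver lying on the bench beyond the nest. Leave alone.
- tape: bystander: roll of yellow tape, 90 across, 24 high, lying on the bench beyond the nest. Leave alone.
Not all that is in view belongs to the job. What is shaped like the module_3 but blue is not meant.

How it is judged:
On the way, in this order (a step that is already met when the one before it is completed fails the run):
1. module_1 lies flat in the nest against the stop (gap under 2.5 mm), the clamp locked on it (handle within 0.08 rad of locked, pad pressing with over 3 N), kept so for 2 s (y of module_1 in the frame of stop_face between 0.0375 and 0.0425 m and x of module_1 in the frame of nest_floor between -0.006 and 0.006 m and z of module_1 in the frame of nest_floor below 0.004 m and angle between module_1's own z axis and vertical below 0.08 rad and angle between the y axis of handle_ball and the x axis of module_1, either way round below 0.08 rad and contact force between clamp_arm and module_1 above 3 N), for 2 s.
2. the clamp is swung back (handle more than 1.25 rad from its locked position) while module_1 is still in the nest (angle between the y axis of handle_ball and the x axis of module_1, either way round above 1.25 rad and horizontal distance between module_1 and nest_floor below 0.06 m and z of module_1 in the frame of nest_floor below 0.006 m), for 0.1 s.
3. module_2 lies flat in the nest against the stop (gap under 2.5 mm), the clamp locked on it (handle within 0.08 rad of locked, pad pressing with over 3 N), kept so for 2 s (y of module_2 in the frame of stop_face between 0.0375 and 0.0425 m and x of module_2 in the frame of nest_floor between -0.006 and 0.006 m and z of module_2 in the frame of nest_floor below 0.004 m and angle between module_2's own z axis and vertical below 0.08 rad and angle between the y axis of handle_ball and the x axis of module_2, either way round below 0.08 rad and contact force between clamp_arm and module_2 above 3 N), for 2 s.
4. the clamp is swung back (handle more than 1.25 rad from its locked position) while module_2 is still in the nest (angle between the y axis of handle_ball and the x axis of module_2, either way round above 1.25 rad and horizontal distance between module_2 and nest_floor below 0.06 m and z of module_2 in the frame of nest_floor below 0.006 m), for 0.1 s.
5. module_3 lies flat in the nest against the stop (gap under 2.5 mm), the clamp locked on it (handle within 0.08 rad of locked, pad pressing with over 3 N), kept so for 2 s (y of module_3 in the frame of stop_face between 0.0375 and 0.0425 m and x of module_3 in the frame of nest_floor between -0.006 and 0.006 m and z of module_3 in the frame of nest_floor below 0.004 m and angle between module_3's own z axis and vertical below 0.08 rad and angle between the y axis of handle_ball and the x axis of module_3, either way round below 0.08 rad and contact force between clamp_arm and module_3 above 3 N), for 2 s.
6. the clamp is swung back (handle more than 1.25 rad from its locked position) while module_3 is still in the nest (angle between the y axis of handle_ball and the x axis of module_3, either way round above 1.25 rad and horizontal distance between module_3 and nest_floor below 0.06 m and z of module_3 in the frame of nest_floor below 0.006 m), for 0.1 s.
At the end, for the whole second after the job is handed in: every module present lies inside the tray, flat on its floor and upright (tilt under 0.1 rad, underside at most 12 mm above the tray's underside), at rest; the clamp handle is open beyond 1.25 rad; nothing is touched by the robot (x of module_1 in the frame of tray between -0.165 and 0.165 m and y of module_1 in the frame of tray between -0.07 and 0.07 m and z of module_1 in the frame of tray between 0 and 0.012 m and angle between each of module_1, module_2, module_3's own z axis and vertical below 0.1 rad and linear speed of each of module_1, module_2, module_3 below 0.03 m/s and x of module_2 in the frame of tray between -0.165 and 0.165 m and y of module_2 in the frame of tray between -0.07 and 0.07 m and z of module_2 in the frame of tray between 0 and 0.012 m and x of module_3 in the frame of tray between -0.165 and 0.165 m and y of module_3 in the frame of tray between -0.07 and 0.07 m and z of module_3 in the frame of tray between 0 and 0.012 m and value of joint clamp_handle above 1.25 rad).
It fails at once if the screwdriver is moved by more than 30 mm (distance of screwdriver from where it was at the start of the episode above 0.03 m).
It fails at once if the tape is moved by more than 30 mm (distance of tape from where it was at the start of the episode above 0.03 m).
Of module_1, module_2, module_3 only 2 to 3 are there at a start; the rules pass over those that are not, and their reading is None.
At some moment in a run one of module_1, module_2, module_3 may be knocked a few centimetres aside while the robot is not near it.
It also fails if it takes over 210 s, if anything falls off the work surface, if the arm or the gripper's body presses on something with over 40 N, if the wrist force passes 120 N, or if a joint passes its speed limit or range.

ROBOT

A 6-joint arm with a two-finger parallel gripper is mounted at the origin on the work surface. World frame = base frame: x ahead of the robot, y to its left, z up, the work surface at z = 0. Lengths are in m, angles in rad, forces in N, time in s.
With the tool pointing down it reaches from about 0.375 to 0.925 m from the base axis. Payload 5.7 kg.
Tool frame: the origin (TCP) lies on the mounting face of the last link; the fingertips stand 182 mm ahead of it and the grasp point (between the pads) lies ctrl.pinch_z ahead of it (ctrl.pinch_z is the distance from the TCP to the grasp point, in m); z points along the fingers, y is the line along which they close (so a half turn about z gives the same grasp; the last joint's range is limited). The gripper opens to 88 mm and grips with 3 to 60 N. Pads are 20 mm wide; open, the fingers measure 115 mm over their backs; the gripper's body (75 mm by 178 mm) begins 61 mm behind the grasp point.
Start: joints at [-1.242, 0.359, 1.51, -0, 1.272, -0.115], TCP at [0.258, -0.542, 0.405] pointing down, gripper open.
Joint ranges: [-2.97, 2.97], [-1.01, 2.36], [0.21, 2.38], [-0.96, 4.11], [0.2, 2.71], [-2.98, 2.98]. Speed limits (rad/s): [2.39, 2.39, 3.14, 3.14, 3.14, 3.14].

INTERFACE

Orientations are given as a unit quaternion [x, y, z, w].
In Python, from cell import ctrl, eyes, job gives the robot as it stands.
- The arm moves only by the tool step_arm, never from a script. Its argument "rows" is a list of rows, each an object with "hand": the opening, from 0 (shut) to 1 (fully open); "linear": the shift along the tool's x, y, z in mm, a list of three; "dr": the turn, a rotation vector about the tool's x, y, z in degrees, a list of three. A call has exactly 5 rows; each row is the pose to reach, as a shift and turn from the pose commanded when the call began, along the tool's axes at that moment; what a row does not reach only later rows make up. A row lasts 1/8 s, in which the tool goes at most 62.5 mm and 10.7 degrees, less where a joint would pass 70% of its speed; a pose out of reach is approached as far as the arm can. A call with a gripper value outside its range is refused whole. The fingers move at their own pace and stop on an object; "grip_force" is the grip in N (left out, the last holds). Time passes only in rows, so rows that repeat a pose let the fingers close, or fill a call up. It gives the time, the measured TCP pose, the force, the opening and the grip force at its end, in the units of the state.
- ctrl.get_state(): the state, without advancing time (a new reading comes with each control period).
- eyes.get_image(name): name is "side" or "top"; returns a dict with "image" (420x560x3 uint8, blue, green, red), "fovy" (degrees; the focal length in pixels is half the picture's height over the tangent of half this angle, whatever the lens; pixels are square), "cx", "cy" (the principal point, pixels), "rvec" (rotation vector, rad) and "tvec" (3), from world to camera coordinates, as OpenCV has them. Camera axes: x right, y down, z forward; pixel columns grow to the right and rows downward; lengths in m; the calibration is good to about 2 mm. A picture is of the moment at which its call begins. There is no depth.
- job.sign_off(): hands the job in; it is judged then, once.
The state is a dict: "time_s": time; "q": joint angles; "dq": joint speeds; "tau": joint torques, N m; "position": TCP position; "tool_rot": TCP orientation; "ft_force": force on the tool from outside, world axes, zero at the start; "moment": the same for the moment, N m; "gripper_width": finger opening in m; "finger_force": force on a finger pad.
Only numpy, scipy, OpenCV 4.12 (cv2) and the standard library are available. Lean on these libraries where they do the work, as an engineer would, in place of code of your own. Each camera call takes 0.05 s, during which the arm holds its last target. There are 200 camera calls.

## Working session

There is one attempt and no reset: what is moved stays moved. The work goes in short steps, Python scripts to look and compute and a tool call to move; the robot and the scene stay as the last step left them, time stands still between calls to the robot, and variables do not carry over. Pictures are saved under pics/ and viewed, at most 14 in all, crops included, and the job is handed in when it is done.

Besides the shell and the picture viewer there is one more tool, called after "Request:" in YAML: its name, and indented under it one key for each argument. step_arm: Moves the arm, as the interface text tells. Its arguments: {"type":"object","properties":{"rows":{"type":"array","items":{"type":"object","properties":{"hand":{"type":"number"},"linear":{"type":"array","items":{"type":"number"}},"dr":{"type":"array","items":{"type":"number"}}}}},"grip_force":{"type":"number"}},"required":["rows"]}

```bash
mkdir -p pics; ls
python3 - <<'E'
from cell import ctrl,eyes,job
import cv2
s=ctrl.get_state(); print(s, ctrl.pinch_z)
for n in ("top","side"):
    d=eyes.get_image(n); cv2.imwrite(f"pics/{n}0.png",d["image"]); print(n,{k:v for k,v in d.items() if k!="image"})
E
```

```text
pics
{'time_s': 0.0, 'q': array([-1.24209555e+00,  3.59470659e-01,  1.51140217e+00, -4.12086307e-05,
        1.27246260e+00, -1.15060793e-01]), 'dq': array([ 1.00976596e-03,  1.25988272e-03, -1.64740092e-03,  3.65020569e-04,
       -1.22644834e-04, -4.24008038e-06]), 'tau': array([ 1.18120868e-03, -5.15368652e+01, -2.70726353e+01,  6.77724928e-02,
        3.49601603e-02, -1.33650210e-04]), 'position': array([ 0.25749847, -0.54155245,  0.40384126]), 'tool_rot': array([ 9.75483574e-01,  2.20070529e-01, -1.12481565e-04, -8.64323548e-04]), 'ft_force': array([-0.95456476, -0.18444862,  0.5916272 ]), 'moment': array([-0.01851026,  0.01001544, -0.01000167]), 'finger_force': 0.0, 'gripper_width': 0.0873413308974602} 0.1633
top {'fovy': 50.627321675753066, 'cx': 284.6475367546882, 'cy': 208.90352415372175, 'rvec': array([ 2.22926746, -2.16071325,  0.09409649]), 'tvec': array([-0.09073019,  0.61427187,  1.28570753])}
side {'fovy': 49.405161672415524, 'cx': 273.2064296440661, 'cy': 207.88728508450112, 'rvec': array([ 0.59534155, -2.47026957,  1.38046359]), 'tvec': array([0.51658263, 0.27767071, 0.92092244])}
```

View pics/top0.png

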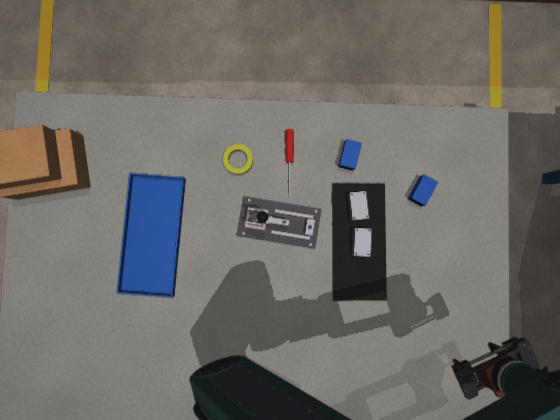

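View pics/side0.png

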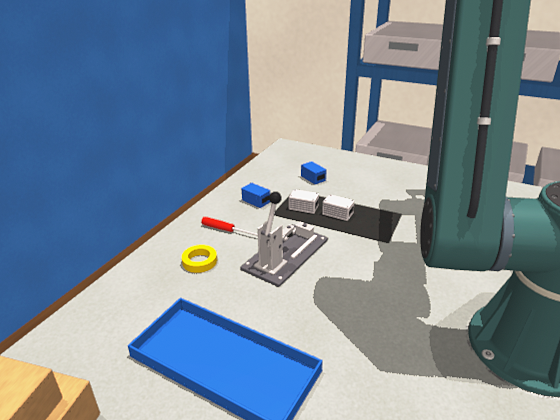

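The top view shows two white modules on the mat, at about (362,242) in the middle place and (359,206) in the far place. The near place is empty, so module_1 is absent. The two blue blocks at (350,154) and (423,190) are off the mat and the wrong colour, so they are decoys. The nest is at about (279,222) with its clamp on the left, the tray is at (151,235), and the tape and screwdriver are at (238,158) and (290,150). The side view agrees. I'll confirm in enlarged crops.

```bash
cat > h.py <<'E'
import numpy as np,cv2
from cell import ctrl,eyes,job
from scipy.spatial.transform import Rotation as R
def K(d):
    f=d["image"].shape[0]/2/np.tan(np.radians(d["fovy"]/2)); return np.array([[f,0,d["cx"]],[0,f,d["cy"]],[0,0,1.]])
def world(d,px,z):
    px=np.atleast_2d(px).astype(float); M=cv2.Rodrigues(d["rvec"])[0]
    ray=(np.linalg.inv(K(d))@np.c_[px,np.ones(len(px))].T).T@M; c=-M.T@d["tvec"]
    return c+ray*((z-c[2])/ray[:,2])[:,None]
def pix(d,P): return cv2.projectPoints(np.atleast_2d(P).astype(float),d["rvec"],d["tvec"],K(d),None)[0][:,0]
def crop(d,x0,y0,w,h,s,fn): cv2.imwrite("pics/"+fn,cv2.resize(d["image"][y0:y0+h,x0:x0+w],None,fx=s,fy=s,interpolation=cv2.INTER_CUBIC))
E
python3 - <<'E'
from h import *
d=eyes.get_image("top"); crop(d,230,175,160,120,5,"c1.png"); crop(d,110,165,80,140,4,"c2.png")
# automatic: module tops (white), mat, tray
im=d["image"].astype(int); hsv=cv2.cvtColor(d["image"],cv2.COLOR_BGR2HSV)
w=(hsv[...,2]>175)&(hsv[...,1]<60); w[:, :335]=0; w[:,385:]=0; w[:185]=0; w[300:]=0
def rects(m,mn,z):
    n,l,st,_=cv2.connectedComponentsWithStats(m.astype(np.uint8))
    for i in range(1,n):
        if st[i,4]>mn:
            p=np.argwhere(l==i)[:,::-1].astype(np.float32); W=world(d,p,z)[:,:2].astype(np.float32)*1000
            print(st[i],cv2.minAreaRect(W))
rects(w,100,.048)
b=(hsv[...,0]>100)&(hsv[...,0]<125)&(hsv[...,1]>120); b[:,200:]=0; rects(b,500,.032)
k=(hsv[...,2]<50); k[:175]=0;k[310:]=0;k[:,:325]=0;k[:,395:]=0; rects(k,500,.003)
E
```

```text
[351 192  17  27 342] ((632.9251708984375, -286.6760559082031), (74.18921661376953, 41.79018020629883), 7.51123046875)
[355 229  16  27 343] ((526.9857177734375, -298.8734130859375), (42.127689361572266, 73.8078384399414), 87.93624114990234)
[ 117  173   69  125 6887] ((530.34716796875, 312.712158203125), (165.1177215576172, 348.5030517578125), 87.0776596069336)
[ 332  183   55  118 5105] ((529.4693603515625, -295.24847412109375), (347.657958984375, 158.0953826904297), 1.9308624267578125)
```

View pics/c1.png

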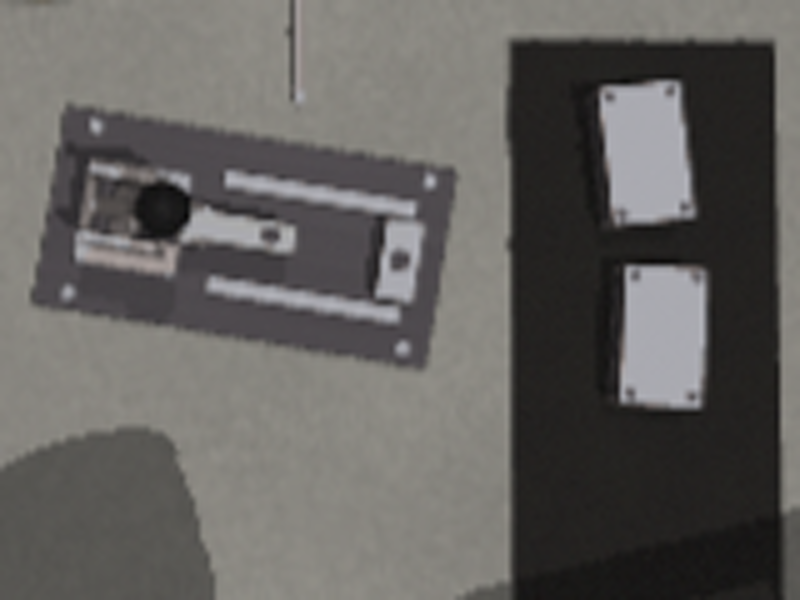

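The crop shows the two white modules, centred at about (648,152) and (662,336) in the crop. The near place is empty. The nest plate's corners are at (66,104), (456,170), (427,369) and (32,303). The ball is at (162,209) and the stop's top is at about (400,260). Next I'll compute the nest pose.

```bash
cat >> h.py <<'E'
def fullpx(c,x0,y0,s): return (np.array(c,float)+.5)/s-.5+np.array([x0,y0])
E
python3 - <<'E'
from h import *
d=eyes.get_image("top"); F=lambda c: fullpx(c,230,175,5)
C=world(d,F([(66,104),(456,170),(427,369),(32,303)]),.010)[:,:2]*1000
# nest coords: clamp end y=+160; nest +y ~ world +y, so nest +x ~ world +x
N=np.array([[60,160],[60,-76],[-60,-76],[-60,160]],float)
cn,cc=N.mean(0),C.mean(0); H=(N-cn).T@(C-cc); U,S,V=np.linalg.svd(H); Rm=(V.T@U.T); t=cc-Rm@cn
print("yaw",np.degrees(np.arctan2(Rm[1,0],Rm[0,0])),"origin",t,"resid",C-(N@Rm.T+t))
inv=lambda P:(P[:,:2]*1000-t)@Rm
print("stop top corners",inv(world(d,F([(385,222),(425,222),(416,303),(374,300)]),.040)))
print("rails",inv(world(d,F([(227,179),(416,208),(208,286),(400,314)]),.018)))
print("ball",inv(world(d,F([(162,209)]),.109+.09*np.cos(.4))),"exp 0,86")
print("arm tip",inv(world(d,F([(295,238)]),.070)))
s=ctrl.get_state(); print(R.from_quat(s["tool_rot"]).as_matrix().round(4),s["time_s"])
crop(d,255,195,75,55,10,"c3.png")
E
```

```text
yaw -7.6379881278471755 origin [573.03538382 -96.83483674] resid [[ 0.07501149  0.08339485]
 [-0.46555719  0.92194465]
 [-0.00459822 -0.81453817]
 [ 0.39514392 -0.19080133]]
stop top corners [[ 20.23770788 -36.57144809]
 [ 24.04993955 -59.50173258]
 [-23.14719506 -61.80048103]
 [-25.41187698 -37.50680429]]
rails [[ 31.2225973   58.26041829]
 [ 32.63620864 -54.64966202]
 [-32.8198595   58.89938121]
 [-30.58794168 -55.27477242]]
ball [[-0.35767316 86.132441  ]] exp 0,86
arm tip [[ 1.25776661 14.08875416]]
[[ 9.031e-01  4.293e-01 -4.000e-04]
 [ 4.293e-01 -9.031e-01  1.100e-03]
 [ 2.000e-04 -1.200e-03 -1.000e+00]] 0.2
```

View pics/c3.png

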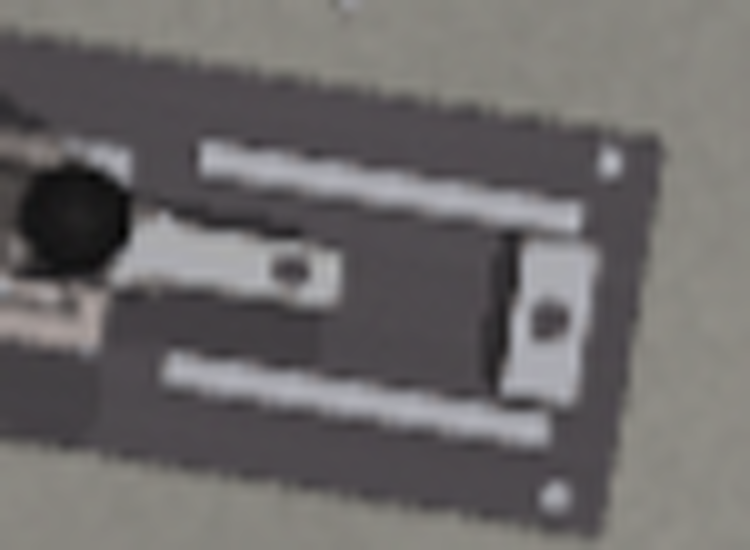

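The plate fit is good to under 1 mm, and the ball sits at nest y 86.1 against 86 expected. The crop shows the stop's face edge at about x=510, between rows 240 and 395, so the face is at nest y ≈ -37. Next comes a small planner that prints the move numbers. The first job is to open the handle.

```bash
cat >> h.py <<'E'
T=np.array([.5730,-.0968]); NY=-7.64; PZ=ctrl.pinch_z
def nest(x,y,z):  # mm nest -> world m (z above table)
    a=np.radians(NY); c,s=np.cos(a),np.sin(a); return np.r_[T+np.array([[c,-s],[s,c]])@np.array([x,y])/1000,z/1000]
def ball(h): return nest(0,121+90*np.sin(h-.4),109+90*np.cos(h-.4))
def rot(yaw): # tool down, tool x at yaw deg
    return R.from_euler("z",yaw,degrees=True)*R.from_rotvec([np.pi,0,0])
def here():
    s=ctrl.get_state(); r=R.from_quat(s["tool_rot"]); return s,s["position"]+PZ*r.apply([0,0,1]),r
def tcp(p,r): return np.asarray(p)-PZ*r.apply([0,0,1])
def plan(wps,start=None):
    s,p,r=here(); p0=s["position"]
    if start is not None: r=rot(start[1]); p0=tcp(start[0],r)
    print("t",round(s["time_s"],2),"pinch",p.round(4),"yaw",np.degrees(np.arctan2(*r.as_matrix()[[1,0],0])).round(2),"w",s["gripper_width"].round(4),"F",s["ft_force"].round(1),"ff",round(float(s["finger_force"]),1))
    for q,y in wps:
        r1=rot(y); p1=tcp(q,r1)
        print("lin",(r.inv().apply(p1-p0)*1000).round(1).tolist(),"dr",np.degrees((r.inv()*r1).as_rotvec()).round(1).tolist()); p0,r=p1,r1
HY=90+NY
E
python3 - <<'E'
from h import *
b=ball(0); a=np.array([.2575,-.5416,.29]); up=b+[0,0,.1]
plan([(a+(up-a)*f, 25.4+(HY-25.4)*f) for f in (1/3,2/3,1)]+[(b,HY)])
print("arc",b); last=None
plan([(ball(h),HY) for h in (.2,.4,.6,.8,1.0,1.2,1.36,1.5)],(b,HY))
E
```

```text
Traceback (most recent call last):
  File "h.py", line 25, in plan
    print("t",round(s["time_s"],2),"pinch",p.round(4),"yaw",np.degrees(np.arctan2(*r.as_matrix()[[1,0],0])).round(2),"w",s["gripper_width"].round(4),"F",s["ft_force"].round(1),"ff",round(float(s["finger_force"]),1))
                                                                                                                         ^^^^^^^^^^^^^^^^^^^^^^^^
AttributeError: 'float' object has no attribute 'round'
```

```bash
sed -i 's/s\["gripper_width"\].round(4)/round(s["gripper_width"],4)/' h.py
python3 - <<'E'
from h import *
b=ball(0); a=np.array([.2575,-.5416,.29]); up=b+[0,0,.1]
plan([(a+(up-a)*f, 25.4+(HY-25.4)*f) for f in (1/3,2/3,1)]+[(b,HY)])
print("arc",b)
plan([(ball(h),HY) for h in (.2,.4,.6,.8,1.0,1.2,1.36,1.5)],(b,HY))
E
```

```text
t 0.2 pinch [ 0.2575 -0.5415  0.2408] yaw 25.43 w 0.088 F [0.3 0.5 0. ] ff 0.0
lin [174.3, -112.9, -49.7] dr [-0.1, -0.0, -19.0]
lin [201.5, -50.0, -0.6] dr [-0.0, 0.0, -19.0]
lin [206.8, 18.2, -0.6] dr [0.0, 0.0, -19.0]
lin [0.0, -0.0, 100.0] dr [0.0, 0.0, 0.0]
arc [ 0.58442722 -0.01161065  0.19189549]
t 0.2 pinch [ 0.2575 -0.5415  0.2408] yaw 82.36 w 0.088 F [0.3 0.5 0. ] ff 0.0
lin [17.2, 0.0, -5.3] dr [0.0, 0.0, 0.0]
lin [17.9, -0.0, -1.8] dr [0.0, 0.0, 0.0]
lin [17.9, -0.0, 1.8] dr [0.0, 0.0, 0.0]
lin [17.2, 0.0, 5.3] dr [0.0, 0.0, 0.0]
lin [15.8, -0.0, 8.6] dr [0.0, 0.0, 0.0]
lin [13.7, 0.0, 11.6] dr [0.0, 0.0, 0.0]
lin [9.2, 0.0, 11.1] dr [0.0, 0.0, 0.0]
lin [6.5, 0.0, 10.8] dr [0.0, 0.0, 0.0]
```

Request:
step_arm:
  rows:
    - {"hand":1,"linear":[35,-22.6,-10],"dr":[0,0,-4]}
    - {"hand":1,"linear":[80,-52,-24],"dr":[0,0,-9]}
    - {"hand":1,"linear":[130,-84,-38],"dr":[0,0,-14]}
    - {"hand":1,"linear":[174.3,-112.9,-49.7],"dr":[-0.1,0,-19]}
    - {"hand":1,"linear":[174.3,-112.9,-49.7],"dr":[-0.1,0,-19]}

```text
time_s: 0.82
position: [0.3679, -0.3624, 0.4553]
tool_rot: [0.925, 0.38, 0.001, 0.001]
ft_force: [-0.5, -0.5, 0.1]
gripper_width: 0.0876
finger_force: 0.0
```

Request:
step_arm:
  rows:
    - {"hand":1,"linear":[40,-10,0],"dr":[0,0,-4]}
    - {"hand":1,"linear":[90,-22,0],"dr":[0,0,-9]}
    - {"hand":1,"linear":[145,-36,0],"dr":[0,0,-14]}
    - {"hand":1,"linear":[201.5,-50,-0.6],"dr":[0,0,-19]}
    - {"hand":1,"linear":[201.5,-50,-0.6],"dr":[0,0,-19]}

```text
time_s: 1.45
position: [0.4767, -0.1863, 0.4544]
tool_rot: [0.85, 0.527, 0.0, 0.0]
ft_force: [0.2, 0.2, -0.8]
gripper_width: 0.0879
finger_force: 0.0
```

Request:
step_arm:
  rows:
    - {"hand":1,"linear":[50,4,0],"dr":[0,0,-5]}
    - {"hand":1,"linear":[100,9,0],"dr":[0,0,-10]}
    - {"hand":1,"linear":[155,14,0],"dr":[0,0,-15]}
    - {"hand":1,"linear":[206.8,18.2,-0.6],"dr":[0,0,-19]}
    - {"hand":1,"linear":[206.8,18.2,-0.6],"dr":[0,0,-19]}

```text
time_s: 2.08
position: [0.5857, -0.0109, 0.4546]
tool_rot: [0.752, 0.659, -0.0, 0.001]
ft_force: [-1.0, -1.6, 0.1]
gripper_width: 0.0877
finger_force: 0.0
```

Run:
```python
from h import *
plan([(ball(0),HY)])
```

```text
t 2.08 pinch [ 0.5858 -0.0111  0.2913] yaw 82.52 w 0.0877 F [-1.  -1.6  0.1] ff 0.0
lin [-0.8, -1.2, 99.4] dr [0.1, 0.1, 0.2]
```

Request:
step_arm:
  rows:
    - {"hand":1,"linear":[-0.8,-1.2,30],"dr":[0,0,0]}
    - {"hand":1,"linear":[-0.8,-1.2,65],"dr":[0,0,0]}
    - {"hand":1,"linear":[-0.8,-1.2,99.4],"dr":[0,0,0]}
    - {"hand":0.5,"linear":[-0.8,-1.2,99.4],"dr":[0,0,0]}
    - {"hand":0.5,"linear":[-0.8,-1.2,99.4],"dr":[0,0,0]}

```text
time_s: 2.7
position: [0.5833, -0.0137, 0.3568]
tool_rot: [0.753, 0.658, 0.0, 0.001]
ft_force: [-0.4, 0.1, 0.4]
gripper_width: 0.0712
finger_force: 0.0
```

Request:
step_arm:
  rows:
    - {"hand":0.1,"linear":[0,0,0],"dr":[0,0,0]}
    - {"hand":0.1,"linear":[0,0,0],"dr":[0,0,0]}
    - {"hand":0.1,"linear":[0,0,0],"dr":[0,0,0]}
    - {"hand":0.1,"linear":[0,0,0],"dr":[0,0,0]}
    - {"hand":0.1,"linear":[0,0,0],"dr":[0,0,0]}
  grip_force: 12

```text
time_s: 3.32
position: [0.5829, -0.0121, 0.3561]
tool_rot: [0.752, 0.659, -0.0, 0.001]
ft_force: [-1.1, -0.3, 1.8]
gripper_width: 0.0293
finger_force: 12.0
```

Run:
```python
from h import *
b=ball(0)
for h in (.2,.4,.6,.8,1.0,1.2,1.36,1.5): print(h,(rot(HY).inv().apply(ball(h)-b)*1000).round(1))
plan([(b,HY)])
```

```text
0.2 [17.2  0.  -5.3]
0.4 [35.   0.  -7.1]
0.6 [52.9 -0.  -5.3]
0.8 [70.1  0.   0. ]
1.0 [85.9 -0.   8.6]
1.2 [99.6  0.  20.2]
1.36 [108.8   0.   31.3]
1.5 [115.3   0.   42.1]
t 3.33 pinch [ 0.583  -0.0123  0.1928] yaw 82.44 w 0.0293 F [-1.1 -0.3  1.8] ff 12.0
lin [0.7, 1.5, 0.9] dr [0.0, 0.1, 0.1]
```

Request:
step_arm:
  rows:
    - {"hand":0.1,"linear":[8,0,-3],"dr":[0,0,0]}
    - {"hand":0.1,"linear":[17.2,0,-5.3],"dr":[0,0,0]}
    - {"hand":0.1,"linear":[35,0,-7.1],"dr":[0,0,0]}
    - {"hand":0.1,"linear":[52.9,0,-5.3],"dr":[0,0,0]}
    - {"hand":0.1,"linear":[70.1,0,0],"dr":[0,0,0]}

```text
time_s: 3.95
position: [0.5924, 0.0591, 0.3559]
tool_rot: [0.752, 0.659, 0.0, 0.001]
ft_force: [-1.2, -2.0, 0.5]
gripper_width: 0.029
finger_force: 12.0
```

Request:
step_arm:
  rows:
    - {"hand":0.1,"linear":[15.8,0,8.6],"dr":[0,0,0]}
    - {"hand":0.1,"linear":[29.5,0,20.2],"dr":[0,0,0]}
    - {"hand":0.1,"linear":[38.7,0,31.3],"dr":[0,0,0]}
    - {"hand":0.1,"linear":[44.5,0,40.6],"dr":[0,0,0]}
    - {"hand":0.1,"linear":[44.5,0,40.6],"dr":[0,0,0]}

```text
time_s: 4.58
position: [0.5984, 0.1024, 0.3141]
tool_rot: [0.752, 0.659, 0.0, 0.0]
ft_force: [-0.8, 6.1, 3.7]
gripper_width: 0.0295
finger_force: 12.0
```

Run:
```python
from h import *
plan([(ball(1.48),HY)])
```

```text
t 4.58 pinch [0.5986 0.1025 0.1508] yaw 82.43 w 0.0295 F [-0.8  6.1  3.7] ff 12.0
lin [-0.5, 1.3, -0.7] dr [0.1, -0.0, 0.1]
```

Run:
```python
from h import *
s,p,r=here(); up=p+[0,0,.11]; m=np.array([.5270,-.2989,.20])
plan([(up,HY),((up+m)/2,(HY-2.06)/2),(m,-2.06),(np.r_[m[:2],.035],-2.06)])
```

```text
t 4.58 pinch [0.5986 0.1025 0.1508] yaw 82.43 w 0.0295 F [-0.8  6.1  3.7] ff 12.0
lin [0.1, 0.2, -110.0] dr [0.1, -0.0, 0.1]
lin [-203.7, -8.8, 30.4] dr [0.0, -0.0, 42.2]
lin [-156.8, 130.3, 30.4] dr [-0.0, -0.0, 42.2]
lin [-0.0, -0.0, 165.0] dr [0.0, 0.0, 0.0]
```

Request:
step_arm:
  rows:
    - {"hand":0.7,"linear":[0,0,0],"dr":[0,0,0]}
    - {"hand":0.7,"linear":[0,0,0],"dr":[0,0,0]}
    - {"hand":0.7,"linear":[0,0,-25],"dr":[0,0,0]}
    - {"hand":0.7,"linear":[0,0,-70],"dr":[0,0,0]}
    - {"hand":0.7,"linear":[0,0,-110],"dr":[0,0,0]}

```text
time_s: 5.2
position: [0.5981, 0.1008, 0.4262]
tool_rot: [0.752, 0.659, -0.0, 0.001]
ft_force: [0.7, 0.2, -0.1]
gripper_width: 0.0616
finger_force: 0.0
```

Request:
step_arm:
  rows:
    - {"hand":1,"linear":[-41,-2,6],"dr":[0,0,8.4]}
    - {"hand":1,"linear":[-82,-4,12],"dr":[0,0,16.9]}
    - {"hand":1,"linear":[-122,-6,18],"dr":[0,0,25.3]}
    - {"hand":1,"linear":[-163,-7,24],"dr":[0,0,33.8]}
    - {"hand":1,"linear":[-203.7,-8.8,30.4],"dr":[0,0,42.2]}

```text
time_s: 5.82
position: [0.5621, -0.1012, 0.3948]
tool_rot: [0.94, 0.341, 0.0, 0.001]
ft_force: [0.4, -1.0, 0.1]
gripper_width: 0.0878
finger_force: 0.0
```

Request:
step_arm:
  rows:
    - {"hand":1,"linear":[-39,32,7],"dr":[0,0,10.5]}
    - {"hand":1,"linear":[-78,65,15],"dr":[0,0,21]}
    - {"hand":1,"linear":[-118,98,23],"dr":[0,0,31.6]}
    - {"hand":1,"linear":[-156.8,130.3,30.4],"dr":[0,0,42.2]}
    - {"hand":1,"linear":[-156.8,130.3,30.4],"dr":[0,0,42.2]}

```text
time_s: 6.45
position: [0.5259, -0.3039, 0.364]
tool_rot: [1.0, -0.02, 0.0, 0.001]
ft_force: [-0.4, 0.7, -0.8]
gripper_width: 0.0879
finger_force: 0.0
```

Run:
```python
from h import *
d=eyes.get_image("top"); crop(d,320,170,140,105,5,"m2.png")
plan([(np.array([.5270,-.2989,.10]),-2.06),(np.array([.5270,-.2989,.035]),-2.06)])
```

```text
t 6.5 pinch [ 0.5262 -0.3021  0.2009] yaw -2.1 w 0.0875 F [-0.1 -0.5 -0.6] ff 0.0
lin [0.7, -3.1, 100.9] dr [0.1, -0.0, -0.0]
lin [-0.0, -0.0, 65.0] dr [0.0, 0.0, 0.0]
```

View pics/m2.png

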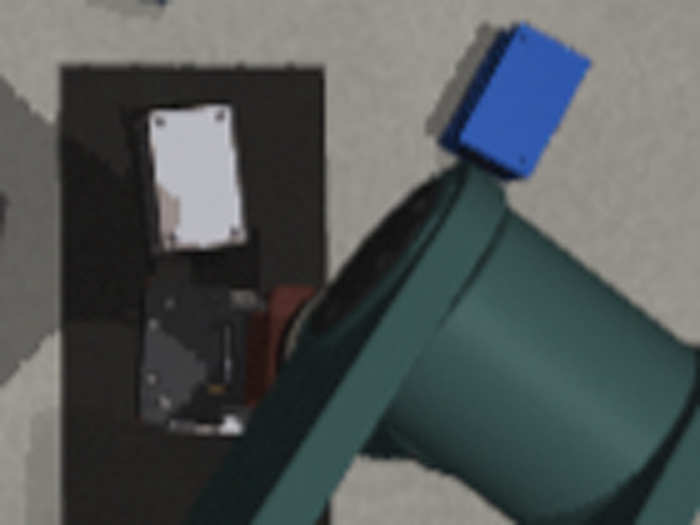

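The crop shows the gripper over module_2's place at crop (195,355). Module_3 at (197,177) and the blue decoy are untouched. Descending to grip.

Request:
step_arm:
  rows:
    - {"hand":1,"linear":[0.5,-3,35],"dr":[0,0,0]}
    - {"hand":1,"linear":[0.5,-3,80],"dr":[0,0,0]}
    - {"hand":1,"linear":[0.5,-3,125],"dr":[0,0,0]}
    - {"hand":1,"linear":[0.5,-3,166],"dr":[0,0,0]}
    - {"hand":1,"linear":[0.5,-3,166],"dr":[0,0,0]}

```text
time_s: 7.12
position: [0.5266, -0.2952, 0.1963]
tool_rot: [1.0, -0.016, -0.002, -0.001]
ft_force: [0.1, -0.7, 0.1]
gripper_width: 0.0877
finger_force: 0.0
```

Request:
step_arm:
  rows:
    - {"hand":0.3,"linear":[0,0,0],"dr":[0,0,0]}
    - {"hand":0.3,"linear":[0,0,0],"dr":[0,0,0]}
    - {"hand":0.3,"linear":[0,0,0],"dr":[0,0,0]}
    - {"hand":0.3,"linear":[0,0,0],"dr":[0,0,0]}
    - {"hand":0.3,"linear":[0,0,0],"dr":[0,0,0]}
  grip_force: 30

```text
time_s: 7.75
position: [0.528, -0.2978, 0.1996]
tool_rot: [1.0, -0.017, 0.001, 0.001]
ft_force: [-0.7, 0.2, 5.9]
gripper_width: 0.0479
finger_force: 30.0
```

Run:
```python
from h import *
s,p,r=here(); up=p+[0,0,.12]; n=nest(0,16,150)
plan([(up,-2.06),((up+n)/2,(HY-2.06)/2),(n,HY),(nest(0,16,50),HY)])
```

```text
t 7.75 pinch [ 0.5283 -0.2982  0.0363] yaw -1.97 w 0.0479 F [-0.7  0.2  5.9] ff 30.0
lin [0.6, 0.6, -120.0] dr [0.1, -0.1, 0.1]
lin [19.5, -109.4, 3.1] dr [0.0, 0.0, -42.2]
lin [87.9, -67.9, 3.1] dr [-0.0, 0.0, -42.2]
lin [0.0, -0.0, 100.0] dr [0.0, 0.0, 0.0]
```

Request:
step_arm:
  rows:
    - {"hand":0.3,"linear":[0,0,-10],"dr":[0,0,0]}
    - {"hand":0.3,"linear":[0,0,-40],"dr":[0,0,0]}
    - {"hand":0.3,"linear":[0,0,-75],"dr":[0,0,0]}
    - {"hand":0.3,"linear":[0,0,-105],"dr":[0,0,0]}
    - {"hand":0.3,"linear":[0.6,0.6,-120],"dr":[0,0,0]}

```text
time_s: 8.38
position: [0.5283, -0.2979, 0.3205]
tool_rot: [1.0, -0.017, 0.001, 0.001]
ft_force: [-0.8, 0.0, -3.7]
gripper_width: 0.0479
finger_force: 30.0
```

Request:
step_arm:
  rows:
    - {"hand":0.3,"linear":[4,-22,0],"dr":[0,0,-8.4]}
    - {"hand":0.3,"linear":[8,-44,0],"dr":[0,0,-16.9]}
    - {"hand":0.3,"linear":[12,-66,1],"dr":[0,0,-25.3]}
    - {"hand":0.3,"linear":[16,-88,2],"dr":[0,0,-33.8]}
    - {"hand":0.3,"linear":[19.5,-109.4,3],"dr":[0,0,-42.2]}

```text
time_s: 9.0
position: [0.5512, -0.1883, 0.3148]
tool_rot: [0.938, 0.346, -0.0, 0.0]
ft_force: [0.8, -0.1, -3.8]
gripper_width: 0.0478
finger_force: 30.0
```

Request:
step_arm:
  rows:
    - {"hand":0.3,"linear":[20,-15,0],"dr":[0,0,-9]}
    - {"hand":0.3,"linear":[42,-33,0],"dr":[0,0,-19]}
    - {"hand":0.3,"linear":[66,-51,1],"dr":[0,0,-30]}
    - {"hand":0.3,"linear":[84,-68,3],"dr":[0,0,-39]}
    - {"hand":0.3,"linear":[84,-68,3],"dr":[0,0,-42.2]}

```text
time_s: 9.62
position: [0.5711, -0.0811, 0.3115]
tool_rot: [0.751, 0.661, -0.001, -0.001]
ft_force: [0.0, 0.7, -3.5]
gripper_width: 0.0477
finger_force: 30.0
```

Run:
```python
from h import *
plan([(nest(0,12,100),HY),(nest(0,12,46),HY)])
d=eyes.get_image("top"); crop(d,235,180,110,80,7,"n2.png")
```

```text
t 9.62 pinch [ 0.5709 -0.0811  0.1482] yaw 82.72 w 0.0477 F [ 0.   0.7 -3.5] ff 30.0
lin [-3.3, 4.0, 48.2] dr [-0.1, 0.0, 0.4]
lin [0.0, -0.0, 54.0] dr [0.0, 0.0, 0.0]
```

View pics/n2.png

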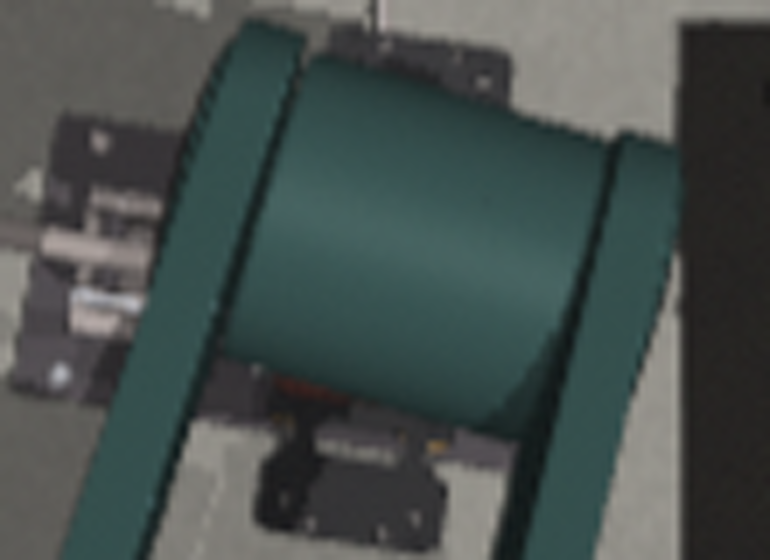

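The arm hides the nest in this view, with the handle lying back at crop (90,240). I'll lower and go by feel.

Request:
step_arm:
  rows:
    - {"hand":0.3,"linear":[-3.3,4,15],"dr":[0,0,0.4]}
    - {"hand":0.3,"linear":[-3.3,4,30],"dr":[0,0,0.4]}
    - {"hand":0.3,"linear":[-3.3,4,40],"dr":[0,0,0.4]}
    - {"hand":0.3,"linear":[-3.3,4,48],"dr":[0,0,0.4]}
    - {"hand":0.3,"linear":[-3.3,4,48],"dr":[0,0,0.4]}

```text
time_s: 10.3
position: [0.5749, -0.0869, 0.2637]
tool_rot: [0.755, 0.656, -0.001, 0.0]
ft_force: [0.2, 0.4, -3.0]
gripper_width: 0.0478
finger_force: 30.0
```

Run:
```python
from h import *
plan([(nest(0,12,64),HY),(nest(0,12,48),HY)])
```

```text
t 10.3 pinch [ 0.5748 -0.0871  0.1004] yaw 82.01 w 0.0478 F [ 0.2  0.4 -3. ] ff 30.0
lin [2.0, -0.6, 36.4] dr [-0.0, 0.1, -0.4]
lin [0.0, -0.0, 16.0] dr [0.0, 0.0, 0.0]
```

Request:
step_arm:
  rows:
    - {"hand":0.3,"linear":[1,0,20],"dr":[0,0,-0.2]}
    - {"hand":0.3,"linear":[1,0,34],"dr":[0,0,-0.2]}
    - {"hand":0.3,"linear":[1,0,44],"dr":[0,0,-0.2]}
    - {"hand":0.3,"linear":[1,0,50],"dr":[0,0,-0.2]}
    - {"hand":0.3,"linear":[1,0,50],"dr":[0,0,-0.2]}

```text
time_s: 10.92
position: [0.5754, -0.086, 0.2143]
tool_rot: [0.753, 0.658, -0.0, 0.001]
ft_force: [-0.0, -0.2, -3.7]
gripper_width: 0.0474
finger_force: 30.0
```

Request:
step_arm:
  rows:
    - {"hand":0.3,"linear":[0,0,1],"dr":[0,0,0]}
    - {"hand":0.3,"linear":[0,0,2],"dr":[0,0,0]}
    - {"hand":0.3,"linear":[0,0,3],"dr":[0,0,0]}
    - {"hand":0.3,"linear":[0,0,4],"dr":[0,0,0]}
    - {"hand":0.3,"linear":[0,0,4],"dr":[0,0,0]}

```text
time_s: 11.55
position: [0.5755, -0.086, 0.2105]
tool_rot: [0.753, 0.658, -0.0, 0.001]
ft_force: [1.5, -0.5, -2.8]
gripper_width: 0.0477
finger_force: 30.0
```

Run:
```python
from h import *
plan([(nest(0,12,44),HY)])
```

```text
t 11.55 pinch [ 0.5757 -0.0862  0.0472] yaw 82.23 w 0.0477 F [ 1.5 -0.5 -2.8] ff 30.0
lin [1.0, -1.1, 3.2] dr [0.1, 0.1, -0.1]
```

Request:
step_arm:
  rows:
    - {"hand":0.3,"linear":[0,0,1],"dr":[0,0,0]}
    - {"hand":0.3,"linear":[0,0,2],"dr":[0,0,0]}
    - {"hand":0.3,"linear":[0,0,3],"dr":[0,0,0]}
    - {"hand":0.3,"linear":[0,0,3],"dr":[0,0,0]}
    - {"hand":0.3,"linear":[0,0,3],"dr":[0,0,0]}

```text
time_s: 12.18
position: [0.5755, -0.086, 0.2076]
tool_rot: [0.753, 0.658, -0.0, 0.001]
ft_force: [0.5, -0.1, -3.4]
gripper_width: 0.048
finger_force: 30.0
```

Run:
```python
from h import *
plan([(nest(0,3,44),HY)])
```

```text
t 12.18 pinch [ 0.5757 -0.0862  0.0443] yaw 82.23 w 0.048 F [ 0.5 -0.1 -3.4] ff 30.0
lin [-8.0, -1.0, 0.3] dr [0.1, 0.1, -0.1]
```

Request:
step_arm:
  rows:
    - {"hand":0.3,"linear":[0,0,0.4],"dr":[0,0,0]}
    - {"hand":0.3,"linear":[0,0,0.8],"dr":[0,0,0]}
    - {"hand":0.3,"linear":[-1.5,0,0.8],"dr":[0,0,0]}
    - {"hand":0.3,"linear":[-3.5,0,0.8],"dr":[0,0,0]}
    - {"hand":0.3,"linear":[-5,0,0.8],"dr":[0,0,0]}

```text
time_s: 12.8
position: [0.5748, -0.0911, 0.2068]
tool_rot: [0.753, 0.658, -0.0, 0.001]
ft_force: [-0.3, 0.2, -2.8]
gripper_width: 0.0482
finger_force: 30.0
```

Request:
step_arm:
  rows:
    - {"hand":0.3,"linear":[-0.5,0,0],"dr":[0,0,0]}
    - {"hand":0.3,"linear":[-1,0,0],"dr":[0,0,0]}
    - {"hand":0.3,"linear":[-1.5,0,0],"dr":[0,0,0]}
    - {"hand":0.3,"linear":[-2,0,0],"dr":[0,0,0]}
    - {"hand":0.3,"linear":[-2,0,0],"dr":[0,0,0]}

```text
time_s: 13.42
position: [0.5746, -0.0927, 0.2068]
tool_rot: [0.753, 0.657, 0.0, 0.001]
ft_force: [0.6, 3.3, -2.2]
gripper_width: 0.0481
finger_force: 30.0
```

Run:
```python
from h import *
plan([(nest(0,3,44),HY)])
```

```text
t 13.43 pinch [ 0.5748 -0.0928  0.0435] yaw 82.21 w 0.0481 F [ 0.6  3.3 -2.2] ff 30.0
lin [-1.3, -1.0, -0.5] dr [0.1, 0.0, -0.1]
```

Request:
step_arm:
  rows:
    - {"hand":0.3,"linear":[-0.3,0,0],"dr":[0,0,0]}
    - {"hand":0.3,"linear":[-0.5,0,0],"dr":[0,0,0]}
    - {"hand":0.3,"linear":[-0.5,0,0],"dr":[0,0,0]}
    - {"hand":0.3,"linear":[-0.5,0,0],"dr":[0,0,0]}
    - {"hand":0.3,"linear":[-0.5,0,0],"dr":[0,0,0]}

```text
time_s: 14.05
position: [0.5746, -0.0928, 0.2068]
tool_rot: [0.754, 0.657, 0.0, 0.0]
ft_force: [1.5, 6.1, -1.3]
gripper_width: 0.048
finger_force: 30.0
```

Run:
```python
from h import *
plan([(nest(0,3,44),HY)])
```

```text
t 14.05 pinch [ 0.5748 -0.0928  0.0435] yaw 82.2 w 0.048 F [ 1.5  6.1 -1.3] ff 30.0
lin [-1.2, -1.0, -0.5] dr [0.1, 0.0, -0.2]
```

Request:
step_arm:
  rows:
    - {"hand":0.3,"linear":[0,0,0.4],"dr":[0,0,0]}
    - {"hand":0.3,"linear":[0,0,0.8],"dr":[0,0,0]}
    - {"hand":0.3,"linear":[0,0,0.8],"dr":[0,0,0]}
    - {"hand":0.3,"linear":[0,0,0.8],"dr":[0,0,0]}
    - {"hand":0.3,"linear":[0,0,0.8],"dr":[0,0,0]}

```text
time_s: 14.68
position: [0.5745, -0.0928, 0.2066]
tool_rot: [0.754, 0.657, 0.0, 0.001]
ft_force: [0.4, 6.2, 3.2]
gripper_width: 0.0474
finger_force: 30.0
```

Run:
```python
from h import *
plan([(nest(0,3,44),HY)])
```

```text
t 14.68 pinch [ 0.5748 -0.0929  0.0433] yaw 82.2 w 0.0474 F [0.4 6.2 3.2] ff 30.0
lin [-1.2, -1.0, -0.7] dr [0.1, 0.0, -0.2]
```

Request:
step_arm:
  rows:
    - {"hand":0.75,"linear":[0,0,0],"dr":[0,0,0]}
    - {"hand":0.75,"linear":[0,0,0],"dr":[0,0,0]}
    - {"hand":0.75,"linear":[0,0,0],"dr":[0,0,0]}
    - {"hand":0.75,"linear":[0,0,-15],"dr":[0,0,0]}
    - {"hand":0.75,"linear":[0,0,-60],"dr":[0,0,0]}

```text
time_s: 15.3
position: [0.5734, -0.0932, 0.2654]
tool_rot: [0.753, 0.658, -0.001, -0.001]
ft_force: [0.1, -0.7, 0.1]
gripper_width: 0.0659
finger_force: 0.0
```

Request:
step_arm:
  rows:
    - {"hand":1,"linear":[0,0,-50],"dr":[0,0,0]}
    - {"hand":1,"linear":[0,0,-110],"dr":[0,0,0]}
    - {"hand":1,"linear":[0,0,-160],"dr":[0,0,0]}
    - {"hand":1,"linear":[0,0,-160],"dr":[0,0,0]}
    - {"hand":1,"linear":[0,0,-160],"dr":[0,0,0]}

```text
time_s: 15.92
position: [0.5737, -0.093, 0.4262]
tool_rot: [0.753, 0.658, -0.0, 0.001]
ft_force: [-0.8, 0.1, -0.2]
gripper_width: 0.088
finger_force: 0.0
```

Run:
```python
from h import *
plan([(ball(1.48)+[0,0,.11],HY),(ball(1.48),HY)])
d=eyes.get_image("side"); crop(d,230,180,110,110,5,"s2.png")
```

```text
t 15.93 pinch [ 0.5739 -0.0933  0.2629] yaw 82.23 w 0.088 F [-0.8  0.1 -0.2] ff 0.0
lin [196.5, -0.7, 1.2] dr [0.1, 0.1, -0.1]
lin [0.0, -0.0, 110.0] dr [0.0, 0.0, 0.0]
```

View pics/s2.png

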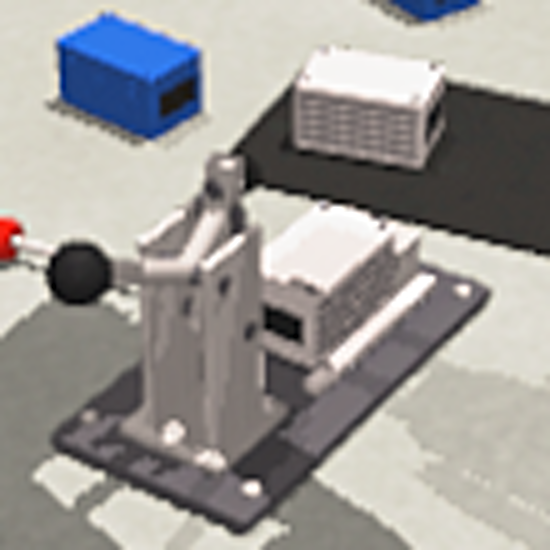

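The crop shows module_2 lying flat in the channel, with its end towards the stop at crop (410,235). The clamp is open, with its ball at (78,272). Next I'll close the clamp.

Request:
step_arm:
  rows:
    - {"hand":1,"linear":[40,0,0],"dr":[0,0,0]}
    - {"hand":1,"linear":[95,0,1],"dr":[0,0,0]}
    - {"hand":1,"linear":[150,-0.5,1],"dr":[0,0,0]}
    - {"hand":1,"linear":[196,-0.5,1],"dr":[0,0,0]}
    - {"hand":1,"linear":[196,-0.5,1],"dr":[0,0,0]}

```text
time_s: 16.6
position: [0.5998, 0.104, 0.4226]
tool_rot: [0.752, 0.659, -0.001, -0.001]
ft_force: [-1.5, -0.5, -0.1]
gripper_width: 0.088
finger_force: 0.0
```

Request:
step_arm:
  rows:
    - {"hand":1,"linear":[0,0,30],"dr":[0,0,0]}
    - {"hand":1,"linear":[0,0,70],"dr":[0,0,0]}
    - {"hand":1,"linear":[0,0,110],"dr":[0,0,0]}
    - {"hand":0.5,"linear":[0,0,110],"dr":[0,0,0]}
    - {"hand":0.5,"linear":[0,0,110],"dr":[0,0,0]}

```text
time_s: 17.23
position: [0.6007, 0.1004, 0.3153]
tool_rot: [0.754, 0.657, -0.0, 0.001]
ft_force: [1.3, -0.6, -0.3]
gripper_width: 0.0713
finger_force: 0.0
```

Request:
step_arm:
  rows:
    - {"hand":0.1,"linear":[0,0,0],"dr":[0,0,0]}
    - {"hand":0.1,"linear":[0,0,0],"dr":[0,0,0]}
    - {"hand":0.1,"linear":[0,0,0],"dr":[0,0,0]}
    - {"hand":0.1,"linear":[0,0,0],"dr":[0,0,0]}
    - {"hand":0.1,"linear":[0,0,0],"dr":[0,0,0]}
  grip_force: 15

```text
time_s: 17.85
position: [0.599, 0.1015, 0.3144]
tool_rot: [0.753, 0.657, -0.001, -0.001]
ft_force: [-4.6, 3.1, 2.1]
gripper_width: 0.029
finger_force: 15.0
```

Run:
```python
from h import *
plan([(ball(1.48),HY)])
for a,hs in ((1.48,(1.36,1.2,1.05,.9,.7)),(.7,(.55,.4,.25,.12,-.02))):
  for h in hs: print(h,(rot(HY).inv().apply(ball(h)-ball(a))*1000).round(1).tolist())
```

```text
t 17.85 pinch [0.5985 0.1015 0.1511] yaw 82.22 w 0.029 F [-4.6  3.1  2.1] ff 15.0
lin [0.4, 0.6, -0.4] dr [-0.2, 0.0, -0.1]
1.36 [-5.6, -0.0, -9.2]
1.2 [-14.8, -0.0, -20.3]
1.05 [-24.9, -0.0, -29.2]
0.9 [-36.2, -0.0, -36.6]
0.7 [-52.8, 0.0, -43.6]
0.55 [-13.1, -0.0, -3.0]
0.4 [-26.6, -0.0, -4.0]
0.25 [-40.0, -0.0, -3.0]
0.12 [-51.5, -0.0, -0.5]
-0.02 [-63.3, -0.0, 3.8]
```

Request:
step_arm:
  rows:
    - {"hand":0.1,"linear":[-5.6,0,-9.2],"dr":[0,0,0]}
    - {"hand":0.1,"linear":[-14.8,0,-20.3],"dr":[0,0,0]}
    - {"hand":0.1,"linear":[-24.9,0,-29.2],"dr":[0,0,0]}
    - {"hand":0.1,"linear":[-36.2,0,-36.6],"dr":[0,0,0]}
    - {"hand":0.1,"linear":[-52.8,0,-43.6],"dr":[0,0,0]}

```text
time_s: 18.48
position: [0.5917, 0.0483, 0.3582]
tool_rot: [0.753, 0.658, -0.002, -0.0]
ft_force: [-4.0, -0.1, -5.9]
gripper_width: 0.0292
finger_force: 15.0
```

Request:
step_arm:
  rows:
    - {"hand":0.1,"linear":[-13.1,0,-3],"dr":[0,0,0]}
    - {"hand":0.1,"linear":[-26.6,0,-4],"dr":[0,0,0]}
    - {"hand":0.1,"linear":[-40,0,-3],"dr":[0,0,0]}
    - {"hand":0.1,"linear":[-51.5,0,-0.5],"dr":[0,0,0]}
    - {"hand":0.1,"linear":[-63.3,0,3.8],"dr":[0,0,0]}

```text
time_s: 19.1
position: [0.5831, -0.0147, 0.3549]
tool_rot: [0.753, 0.658, -0.001, -0.0]
ft_force: [-5.6, 0.3, -0.6]
gripper_width: 0.0289
finger_force: 15.0
```

Request:
step_arm:
  rows:
    - {"hand":0.1,"linear":[0,0,0],"dr":[0,0,0]}
    - {"hand":0.1,"linear":[0,0,0],"dr":[0,0,0]}
    - {"hand":0.1,"linear":[0,0,0],"dr":[0,0,0]}
    - {"hand":0.1,"linear":[0,0,0],"dr":[0,0,0]}
    - {"hand":0.1,"linear":[0,0,0],"dr":[0,0,0]}

```text
time_s: 19.73
position: [0.5831, -0.0151, 0.3546]
tool_rot: [0.753, 0.658, -0.002, 0.0]
ft_force: [-6.8, -1.9, 1.6]
gripper_width: 0.029
finger_force: 15.0
```

Run:
```python
from h import *
plan([(ball(0),HY)])
```

```text
t 19.73 pinch [ 0.5826 -0.0157  0.1913] yaw 82.26 w 0.029 F [-6.8 -1.9  1.6] ff 15.0
lin [3.7, 0.8, -0.6] dr [-0.1, 0.2, -0.1]
```

Request:
step_arm:
  rows:
    - {"hand":0.6,"linear":[0,0,0],"dr":[0,0,0]}
    - {"hand":0.6,"linear":[0,0,0],"dr":[0,0,0]}
    - {"hand":0.6,"linear":[0,0,0],"dr":[0,0,0]}
    - {"hand":0.6,"linear":[3,0,0],"dr":[0,0,0]}
    - {"hand":0.6,"linear":[3,0,0],"dr":[0,0,0]}

```text
time_s: 20.35
position: [0.5852, -0.0108, 0.3548]
tool_rot: [0.753, 0.658, 0.0, 0.001]
ft_force: [-0.6, 0.3, -0.4]
gripper_width: 0.0524
finger_force: 0.0
```

Request:
step_arm:
  rows:
    - {"hand":0.6,"linear":[0,0,0],"dr":[0,0,0]}
    - {"hand":0.6,"linear":[0,0,0],"dr":[0,0,0]}
    - {"hand":0.6,"linear":[0,0,0],"dr":[0,0,0]}
    - {"hand":0.6,"linear":[0,0,0],"dr":[0,0,0]}
    - {"hand":0.6,"linear":[0,0,0],"dr":[0,0,0]}

```text
time_s: 20.98
position: [0.585, -0.011, 0.3547]
tool_rot: [0.753, 0.658, -0.0, 0.001]
ft_force: [0.1, 0.3, 0.1]
gripper_width: 0.0524
finger_force: 0.0
```

Run:
```python
from h import *
plan([(ball(0),HY)])
d=eyes.get_image("side"); crop(d,230,180,110,110,5,"s3.png")
```

```text
t 20.98 pinch [ 0.5852 -0.0113  0.1914] yaw 82.23 w 0.0524 F [0.1 0.3 0.1] ff 0.0
lin [-0.6, -0.5, -0.5] dr [0.1, 0.1, -0.1]
```

View pics/s3.png

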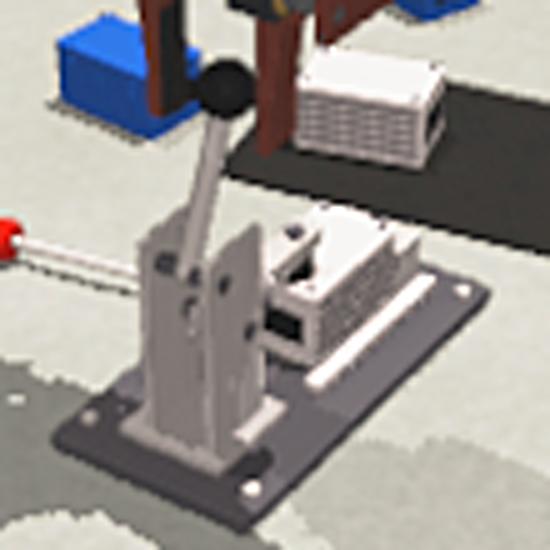

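The crop shows the handle up in the locked lean, with its ball at (228,88) and the arm lying level on the module. I'll check the ball's pixel and wait out the two seconds.

Run:
```python
from h import *
d=eyes.get_image("side")
print("ball px",fullpx((228,88),230,180,5)); 
for h in (-.05,0,.07,.15): print(h,pix(d,ball(h)).round(1))
```

```text
ball px [275.2 197.2]
-0.05 [[274.7 197.1]]
0 [[273.7 197.2]]
0.07 [[272.2 197.4]]
0.15 [[270.4 197.9]]
```

Request:
step_arm:
  rows:
    - {"hand":0.6,"linear":[0,0,0],"dr":[0,0,0]}
    - {"hand":0.6,"linear":[0,0,0],"dr":[0,0,0]}
    - {"hand":0.6,"linear":[0,0,0],"dr":[0,0,0]}
    - {"hand":0.6,"linear":[0,0,0],"dr":[0,0,0]}
    - {"hand":0.6,"linear":[0,0,0],"dr":[0,0,0]}

```text
time_s: 21.7
position: [0.585, -0.011, 0.3547]
tool_rot: [0.753, 0.658, -0.0, 0.001]
ft_force: [0.5, 0.4, -0.1]
gripper_width: 0.0529
finger_force: 0.0
```

Request:
step_arm:
  rows:
    - {"hand":0.6,"linear":[0,0,0],"dr":[0,0,0]}
    - {"hand":0.6,"linear":[0,0,0],"dr":[0,0,0]}
    - {"hand":0.6,"linear":[0,0,0],"dr":[0,0,0]}
    - {"hand":0.6,"linear":[0,0,0],"dr":[0,0,0]}
    - {"hand":0.6,"linear":[0,0,0],"dr":[0,0,0]}

```text
time_s: 22.32
position: [0.585, -0.011, 0.3547]
tool_rot: [0.753, 0.658, -0.0, 0.001]
ft_force: [0.1, -0.3, 0.1]
gripper_width: 0.0526
finger_force: 0.0
```

Request:
step_arm:
  rows:
    - {"hand":0.6,"linear":[0,0,0],"dr":[0,0,0]}
    - {"hand":0.6,"linear":[0,0,0],"dr":[0,0,0]}
    - {"hand":0.6,"linear":[0,0,0],"dr":[0,0,0]}
    - {"hand":0.6,"linear":[0,0,0],"dr":[0,0,0]}
    - {"hand":0.6,"linear":[0,0,0],"dr":[0,0,0]}

```text
time_s: 22.95
position: [0.585, -0.011, 0.3546]
tool_rot: [0.753, 0.658, -0.0, 0.001]
ft_force: [-0.0, -0.3, 0.4]
gripper_width: 0.0526
finger_force: 0.0
```

Request:
step_arm:
  rows:
    - {"hand":0.1,"linear":[0,0,0],"dr":[0,0,0]}
    - {"hand":0.1,"linear":[0,0,0],"dr":[0,0,0]}
    - {"hand":0.1,"linear":[0,0,0],"dr":[0,0,0]}
    - {"hand":0.1,"linear":[0,0,0],"dr":[0,0,0]}
    - {"hand":0.1,"linear":[0,0,0],"dr":[0,0,0]}

```text
time_s: 23.58
position: [0.5837, -0.0108, 0.3545]
tool_rot: [0.753, 0.658, -0.001, -0.001]
ft_force: [-4.9, 0.1, 4.1]
gripper_width: 0.0287
finger_force: 15.0
```

Request:
step_arm:
  rows:
    - {"hand":0.1,"linear":[8,0,-3],"dr":[0,0,0]}
    - {"hand":0.1,"linear":[17.2,0,-5.3],"dr":[0,0,0]}
    - {"hand":0.1,"linear":[35,0,-7.1],"dr":[0,0,0]}
    - {"hand":0.1,"linear":[52.9,0,-5.3],"dr":[0,0,0]}
    - {"hand":0.1,"linear":[70.1,0,0],"dr":[0,0,0]}

```text
time_s: 24.2
position: [0.5932, 0.059, 0.3544]
tool_rot: [0.753, 0.658, -0.002, -0.0]
ft_force: [-3.9, -2.1, 0.2]
gripper_width: 0.0294
finger_force: 15.0
```

Request:
step_arm:
  rows:
    - {"hand":0.1,"linear":[15.8,0,8.6],"dr":[0,0,0]}
    - {"hand":0.1,"linear":[29.5,0,20.2],"dr":[0,0,0]}
    - {"hand":0.1,"linear":[38.7,0,31.3],"dr":[0,0,0]}
    - {"hand":0.1,"linear":[44.5,0,40],"dr":[0,0,0]}
    - {"hand":0.1,"linear":[44.5,0,40],"dr":[0,0,0]}

```text
time_s: 24.82
position: [0.5993, 0.1037, 0.3135]
tool_rot: [0.753, 0.658, -0.001, -0.001]
ft_force: [-4.3, 3.8, 2.3]
gripper_width: 0.0287
finger_force: 15.0
```

Request:
step_arm:
  rows:
    - {"hand":0.7,"linear":[0,0,0],"dr":[0,0,0]}
    - {"hand":0.7,"linear":[0,0,0],"dr":[0,0,0]}
    - {"hand":0.7,"linear":[0,0,-25],"dr":[0,0,0]}
    - {"hand":0.7,"linear":[0,0,-70],"dr":[0,0,0]}
    - {"hand":0.7,"linear":[0,0,-110],"dr":[0,0,0]}

```text
time_s: 25.45
position: [0.6009, 0.1023, 0.4263]
tool_rot: [0.754, 0.657, 0.0, 0.001]
ft_force: [0.1, -0.9, -0.3]
gripper_width: 0.0614
finger_force: 0.0
```

Run:
```python
from h import *
plan([(nest(0,4,260),HY),(nest(0,4,43),HY)])
d=eyes.get_image("top"); hsv=cv2.cvtColor(d["image"],cv2.COLOR_BGR2HSV)
crop(d,235,180,110,80,7,"n3.png")
w=((hsv[...,2]>165)&(hsv[...,1]<60)).astype(np.uint8)
n,l,st,_=cv2.connectedComponentsWithStats(w)
for i in range(1,n):
    if 150<st[i,4]<900 and 235<st[i,0]<390 and st[i,1]>150:
        z=.055 if st[i,0]<330 else .048
        p=np.argwhere(l==i)[:,::-1]; print(st[i],cv2.minAreaRect((world(d,p,z)[:,:2]*1000).astype(np.float32)))
```

```text
t 25.45 pinch [0.6013 0.102  0.263 ] yaw 82.2 w 0.0614 F [ 0.1 -0.9 -0.3] ff 0.0
lin [-197.0, -0.6, 3.2] dr [0.2, 0.1, -0.2]
lin [0.0, -0.0, 217.0] dr [0.0, 0.0, 0.0]
[350 192  18  27 385] ((632.6953125, -285.20941162109375), (75.30027770996094, 45.58354949951172), 7.891720771789551)
[279 213  35  22 478] ((575.3743896484375, -104.99349975585938), (99.37641906738281, 46.66207504272461), 80.47672271728516)
```

View pics/n3.png

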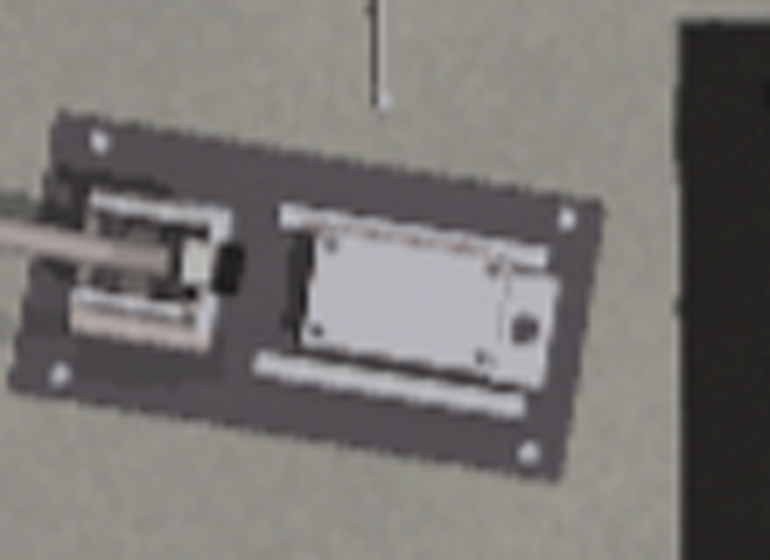

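The crop shows module_2 flush against the stop near (503,315). The clamp is fully back. Picking module_2 up now.

Request:
step_arm:
  rows:
    - {"hand":1,"linear":[-40,0,0],"dr":[0,0,0]}
    - {"hand":1,"linear":[-95,0,1],"dr":[0,0,0]}
    - {"hand":1,"linear":[-150,0,2],"dr":[0,0,0]}
    - {"hand":1,"linear":[-197,-0.5,3],"dr":[0,0,0]}
    - {"hand":1,"linear":[-197,-0.5,3],"dr":[0,0,0]}

```text
time_s: 26.12
position: [0.5732, -0.0958, 0.422]
tool_rot: [0.755, 0.656, -0.0, 0.002]
ft_force: [0.0, 0.4, -0.2]
gripper_width: 0.0883
finger_force: 0.0
```

Request:
step_arm:
  rows:
    - {"hand":1,"linear":[0,0,50],"dr":[0,0,0]}
    - {"hand":1,"linear":[0,0,110],"dr":[0,0,0]}
    - {"hand":1,"linear":[0,0,160],"dr":[0,0,0]}
    - {"hand":1,"linear":[0,0,195],"dr":[0,0,0]}
    - {"hand":1,"linear":[0,0,216],"dr":[0,0,0]}

```text
time_s: 26.75
position: [0.5733, -0.0918, 0.2038]
tool_rot: [0.753, 0.658, -0.0, 0.0]
ft_force: [-0.0, -0.4, 0.0]
gripper_width: 0.0876
finger_force: 0.0
```

Request:
step_arm:
  rows:
    - {"hand":0.3,"linear":[0,0,0],"dr":[0,0,0]}
    - {"hand":0.3,"linear":[0,0,0],"dr":[0,0,0]}
    - {"hand":0.3,"linear":[0,0,0],"dr":[0,0,0]}
    - {"hand":0.3,"linear":[0,0,0],"dr":[0,0,0]}
    - {"hand":0.3,"linear":[0,0,0],"dr":[0,0,0]}
  grip_force: 30

```text
time_s: 27.38
position: [0.574, -0.0929, 0.2067]
tool_rot: [0.753, 0.658, 0.0, 0.002]
ft_force: [-0.2, 0.4, 5.4]
gripper_width: 0.0479
finger_force: 30.0
```

Run:
```python
from h import *
s,p,r=here(); up=np.r_[p[:2],.28]; t=np.array([.600,.309,.20]); t2=t+[0,0,.08]
plan([(up,HY),((up+t2)/2,HY+47.3),(t,177)])
```

```text
t 27.38 pinch [ 0.5744 -0.0932  0.0434] yaw 82.22 w 0.0479 F [-0.2  0.4  5.4] ff 30.0
lin [-0.5, 1.2, -236.6] dr [0.2, 0.1, -0.1]
lin [201.0, -14.1, -0.0] dr [0.0, 0.0, -47.3]
lin [146.6, 138.2, 80.0] dr [-0.0, 0.0, -47.3]
```

Request:
step_arm:
  rows:
    - {"hand":0.3,"linear":[0,0,-15],"dr":[0,0,0]}
    - {"hand":0.3,"linear":[0,0,-60],"dr":[0,0,0]}
    - {"hand":0.3,"linear":[0,0,-120],"dr":[0,0,0]}
    - {"hand":0.3,"linear":[0,0,-180],"dr":[0,0,0]}
    - {"hand":0.3,"linear":[0,0,-236],"dr":[0,0,0]}

```text
time_s: 28.0
position: [0.5725, -0.0923, 0.4445]
tool_rot: [0.753, 0.658, -0.0, 0.001]
ft_force: [0.3, -0.9, -3.3]
gripper_width: 0.0476
finger_force: 30.0
```

Request:
step_arm:
  rows:
    - {"hand":0.3,"linear":[35,-2,0],"dr":[0,0,-8]}
    - {"hand":0.3,"linear":[75,-5,0],"dr":[0,0,-17.5]}
    - {"hand":0.3,"linear":[117,-8,0],"dr":[0,0,-27.5]}
    - {"hand":0.3,"linear":[159,-11,0],"dr":[0,0,-37.5]}
    - {"hand":0.3,"linear":[201,-14,0],"dr":[0,0,-47.3]}

```text
time_s: 28.62
position: [0.5859, 0.1098, 0.4419]
tool_rot: [0.424, 0.906, -0.001, 0.0]
ft_force: [1.3, 0.7, -3.6]
gripper_width: 0.0479
finger_force: 30.0
```

Request:
step_arm:
  rows:
    - {"hand":0.3,"linear":[30,28,0],"dr":[0,0,-9.7]}
    - {"hand":0.3,"linear":[62,58,10],"dr":[0,0,-20]}
    - {"hand":0.3,"linear":[93,87,30],"dr":[0,0,-30]}
    - {"hand":0.3,"linear":[122,115,55],"dr":[0,0,-40]}
    - {"hand":0.3,"linear":[146.6,138,80],"dr":[0,0,-47.3]}

```text
time_s: 29.25
position: [0.5992, 0.3108, 0.3609]
tool_rot: [0.025, 1.0, -0.001, 0.0]
ft_force: [0.3, -1.2, -3.5]
gripper_width: 0.0479
finger_force: 30.0
```

Request:
step_arm:
  rows:
    - {"hand":0.3,"linear":[0,0,10],"dr":[0,0,0]}
    - {"hand":0.3,"linear":[0,0,40],"dr":[0,0,0]}
    - {"hand":0.3,"linear":[0,0,80],"dr":[0,0,0]}
    - {"hand":0.3,"linear":[0,0,105],"dr":[0,0,0]}
    - {"hand":0.3,"linear":[0,0,120],"dr":[0,0,0]}

```text
time_s: 29.88
position: [0.5995, 0.308, 0.2403]
tool_rot: [0.029, 1.0, -0.001, -0.0]
ft_force: [0.1, 0.5, -3.1]
gripper_width: 0.048
finger_force: 30.0
```

Run:
```python
from h import *
plan([(np.array([.600,.309,.0385]),177)])
```

```text
t 29.88 pinch [0.5994 0.3076 0.077 ] yaw 176.73 w 0.048 F [ 0.1  0.5 -3.1] ff 30.0
lin [-0.4, 1.1, 38.5] dr [-0.1, -0.0, -0.3]
```

Request:
step_arm:
  rows:
    - {"hand":0.3,"linear":[0,0,12],"dr":[0,0,0]}
    - {"hand":0.3,"linear":[0,0,24],"dr":[0,0,0]}
    - {"hand":0.3,"linear":[0,0,33],"dr":[0,0,0]}
    - {"hand":0.3,"linear":[0,0,37],"dr":[0,0,0]}
    - {"hand":0.3,"linear":[0,0,38.5],"dr":[0,0,0]}

```text
time_s: 30.5
position: [0.6, 0.3092, 0.2027]
tool_rot: [0.028, 1.0, -0.001, 0.001]
ft_force: [-0.7, 0.3, -2.5]
gripper_width: 0.048
finger_force: 30.0
```

Request:
step_arm:
  rows:
    - {"hand":0.3,"linear":[0,0,0.4],"dr":[0,0,0]}
    - {"hand":0.3,"linear":[0,0,0.4],"dr":[0,0,0]}
    - {"hand":0.3,"linear":[0,0,0.4],"dr":[0,0,0]}
    - {"hand":0.3,"linear":[0,0,0.4],"dr":[0,0,0]}
    - {"hand":0.3,"linear":[0,0,0.4],"dr":[0,0,0]}

```text
time_s: 31.12
position: [0.6, 0.3092, 0.2024]
tool_rot: [0.028, 1.0, -0.001, 0.001]
ft_force: [0.2, -0.6, -3.1]
gripper_width: 0.0481
finger_force: 30.0
```

Request:
step_arm:
  rows:
    - {"hand":0.3,"linear":[0,0,0.5],"dr":[0,0,0]}
    - {"hand":0.3,"linear":[0,0,1],"dr":[0,0,0]}
    - {"hand":0.7,"linear":[0,0,1],"dr":[0,0,0]}
    - {"hand":0.7,"linear":[0,0,1],"dr":[0,0,0]}
    - {"hand":0.7,"linear":[0,0,1],"dr":[0,0,0]}

```text
time_s: 31.75
position: [0.6001, 0.3092, 0.2015]
tool_rot: [0.028, 1.0, -0.001, 0.001]
ft_force: [0.7, -1.0, 0.1]
gripper_width: 0.0613
finger_force: 0.0
```

Request:
step_arm:
  rows:
    - {"hand":0.7,"linear":[0,0,-20],"dr":[0,0,0]}
    - {"hand":0.7,"linear":[0,0,-70],"dr":[0,0,0]}
    - {"hand":0.7,"linear":[0,0,-130],"dr":[0,0,0]}
    - {"hand":0.7,"linear":[0,0,-190],"dr":[0,0,0]}
    - {"hand":0.7,"linear":[0,0,-230],"dr":[0,0,0]}

```text
time_s: 32.38
position: [0.5998, 0.3095, 0.4367]
tool_rot: [0.028, 1.0, 0.0, 0.003]
ft_force: [0.4, 0.2, -0.1]
gripper_width: 0.0616
finger_force: 0.0
```

Run:
```python
from h import *
s,p,r=here(); m=np.array([.6327,-.2858,.20]); up=np.array([.60,.309,.262]); mm=m+[0,0,.06]
plan([(up+(mm-up)/3,181),(up+(mm-up)*2/3,184.5),(m,187.7)])
```

```text
t 32.38 pinch [0.6008 0.3096 0.2734] yaw 176.83 w 0.0616 F [ 0.4  0.2 -0.1] ff 0.0
lin [-22.0, -197.9, 12.0] dr [0.0, 0.3, -4.2]
lin [-7.4, -198.4, 0.7] dr [-0.0, 0.0, -3.5]
lin [4.7, -198.5, 60.7] dr [0.0, 0.0, -3.2]
```

Request:
step_arm:
  rows:
    - {"hand":1,"linear":[-4,-35,0],"dr":[0,0,-1]}
    - {"hand":1,"linear":[-9,-85,3],"dr":[0,0,-2]}
    - {"hand":1,"linear":[-15,-140,8],"dr":[0,0,-3]}
    - {"hand":1,"linear":[-22,-198,12],"dr":[0,0,-4.2]}
    - {"hand":1,"linear":[-22,-198,12],"dr":[0,0,-4.2]}

```text
time_s: 33.0
position: [0.6108, 0.1069, 0.4209]
tool_rot: [-0.007, 1.0, -0.001, 0.001]
ft_force: [0.2, 1.1, 0.2]
gripper_width: 0.0877
finger_force: 0.0
```

Request:
step_arm:
  rows:
    - {"hand":1,"linear":[-2,-50,0],"dr":[0,0,-1]}
    - {"hand":1,"linear":[-4,-100,0],"dr":[0,0,-2]}
    - {"hand":1,"linear":[-6,-150,0],"dr":[0,0,-3]}
    - {"hand":1,"linear":[-7.4,-198.4,0],"dr":[0,0,-3.5]}
    - {"hand":1,"linear":[-7.4,-198.4,0],"dr":[0,0,-3.5]}

```text
time_s: 33.62
position: [0.6221, -0.0898, 0.4211]
tool_rot: [-0.038, 0.999, -0.001, 0.001]
ft_force: [-0.2, 0.6, -0.5]
gripper_width: 0.0878
finger_force: 0.0
```

Run:
```python
from h import *
d=eyes.get_image("top"); hsv=cv2.cvtColor(d["image"],cv2.COLOR_BGR2HSV)
w=((hsv[...,2]>165)&(hsv[...,1]<60)).astype(np.uint8); n,l,st,_=cv2.connectedComponentsWithStats(w)
for i in range(1,n):
    if 150<st[i,4]<900 and 100<st[i,1]<320:
        p=np.argwhere(l==i)[:,::-1]; print(st[i],cv2.minAreaRect((world(d,p,.048)[:,:2]*1000).astype(np.float32)))
plan([(np.array([.6327,-.2858,.20]),187.7)])
```

```text
[350 192  18  27 386] ((632.8466796875, -285.18841552734375), (75.60588836669922, 45.58354949951172), 7.891720771789551)
[143 196  18  27 405] ((603.3971557617188, 310.3138732910156), (46.38148498535156, 75.33422088623047), 87.30472564697266)
t 33.67 pinch [ 0.6223 -0.0882  0.2576] yaw -175.6 w 0.0876 F [-0.   0.3 -1. ] ff 0.0
lin [4.5, -197.9, 57.8] dr [-0.1, 0.1, -3.3]
```

Module_3 hasn't moved, and module_2 lies in the tray at (603,310). Next: grip module_3.

Request:
step_arm:
  rows:
    - {"hand":1,"linear":[1,-45,5],"dr":[0,0,-1]}
    - {"hand":1,"linear":[2,-95,15],"dr":[0,0,-2]}
    - {"hand":1,"linear":[3,-150,35],"dr":[0,0,-3]}
    - {"hand":1,"linear":[4.5,-198,58],"dr":[0,0,-3.3]}
    - {"hand":1,"linear":[4.5,-198,58],"dr":[0,0,-3.3]}

```text
time_s: 34.3
position: [0.6329, -0.2864, 0.3603]
tool_rot: [-0.067, 0.998, 0.0, -0.001]
ft_force: [0.6, 0.6, -0.7]
gripper_width: 0.0877
finger_force: 0.0
```

Request:
step_arm:
  rows:
    - {"hand":1,"linear":[0,0,10],"dr":[0,0,0]}
    - {"hand":1,"linear":[0,0,40],"dr":[0,0,0]}
    - {"hand":1,"linear":[0,0,75],"dr":[0,0,0]}
    - {"hand":1,"linear":[0,0,100],"dr":[0,0,0]}
    - {"hand":1,"linear":[0,0,100],"dr":[0,0,0]}

```text
time_s: 34.92
position: [0.6326, -0.2828, 0.2606]
tool_rot: [-0.069, 0.998, 0.001, -0.001]
ft_force: [-0.5, -0.1, -0.0]
gripper_width: 0.0877
finger_force: 0.0
```

Run:
```python
from h import *
plan([(np.array([.6328,-.2855,.0363]),187.7)])
```

```text
t 34.92 pinch [ 0.6322 -0.2825  0.0973] yaw -172.05 w 0.0877 F [-0.5 -0.1 -0. ] ff 0.0
lin [0.1, -2.8, 61.0] dr [0.1, -0.1, 0.3]
```

Request:
step_arm:
  rows:
    - {"hand":1,"linear":[0,-1.5,25],"dr":[0,0,0.3]}
    - {"hand":1,"linear":[0,-1.5,45],"dr":[0,0,0.3]}
    - {"hand":1,"linear":[0,-1.5,61],"dr":[0,0,0.3]}
    - {"hand":1,"linear":[0,-1.5,61],"dr":[0,0,0.3]}
    - {"hand":0.3,"linear":[0,-1.5,61],"dr":[0,0,0.3]}

```text
time_s: 35.55
position: [0.6336, -0.2873, 0.2017]
tool_rot: [-0.066, 0.998, -0.001, 0.001]
ft_force: [0.9, 0.3, 0.3]
gripper_width: 0.0813
finger_force: 0.0
```

Request:
step_arm:
  rows:
    - {"hand":0.3,"linear":[0,0,0],"dr":[0,0,0]}
    - {"hand":0.3,"linear":[0,0,0],"dr":[0,0,0]}
    - {"hand":0.3,"linear":[0,0,0],"dr":[0,0,0]}
    - {"hand":0.3,"linear":[0,0,0],"dr":[0,0,0]}
    - {"hand":0.3,"linear":[0,0,0],"dr":[0,0,0]}
  grip_force: 30

```text
time_s: 36.17
position: [0.6333, -0.287, 0.2015]
tool_rot: [-0.066, 0.998, -0.0, 0.0]
ft_force: [-0.4, 2.2, 3.6]
gripper_width: 0.048
finger_force: 30.0
```

Run:
```python
from h import *
s,p,r=here(); up=p+[0,0,.12]; n=nest(0,12,150); D=HY-187.7
plan([(up,187.7),(up+(n-up)/3,187.7+D/3),(up+(n-up)*2/3,187.7+2*D/3),(n,HY)])
```

```text
t 36.17 pinch [ 0.6335 -0.2872  0.0382] yaw -172.48 w 0.048 F [-0.4  2.2  3.6] ff 30.0
lin [-0.3, -0.3, -120.0] dr [-0.1, 0.1, -0.2]
lin [10.4, 69.4, 2.7] dr [0.0, -0.0, 35.1]
lin [48.5, 50.8, 2.7] dr [0.0, -0.0, 35.1]
lin [68.9, 13.7, 2.7] dr [0.0, -0.0, 35.1]
```

Request:
step_arm:
  rows:
    - {"hand":0.3,"linear":[0,0,-10],"dr":[0,0,0]}
    - {"hand":0.3,"linear":[0,0,-40],"dr":[0,0,0]}
    - {"hand":0.3,"linear":[0,0,-75],"dr":[0,0,0]}
    - {"hand":0.3,"linear":[0,0,-105],"dr":[0,0,0]}
    - {"hand":0.3,"linear":[0,0,-120],"dr":[0,0,0]}

```text
time_s: 36.8
position: [0.6335, -0.2874, 0.3231]
tool_rot: [-0.066, 0.998, -0.002, 0.001]
ft_force: [0.1, 0.6, -3.2]
gripper_width: 0.0482
finger_force: 30.0
```

Request:
step_arm:
  rows:
    - {"hand":0.3,"linear":[2,12,0],"dr":[0,0,6]}
    - {"hand":0.3,"linear":[4,26,1],"dr":[0,0,13]}
    - {"hand":0.3,"linear":[6,41,2],"dr":[0,0,21]}
    - {"hand":0.3,"linear":[8,56,3],"dr":[0,0,28]}
    - {"hand":0.3,"linear":[10.4,69.4,3],"dr":[0,0,35]}

```text
time_s: 37.42
position: [0.6132, -0.219, 0.3171]
tool_rot: [0.239, 0.971, -0.0, -0.0]
ft_force: [-0.7, -0.2, -2.9]
gripper_width: 0.0479
finger_force: 30.0
```

Request:
step_arm:
  rows:
    - {"hand":0.3,"linear":[10,10,0],"dr":[0,0,7]}
    - {"hand":0.3,"linear":[20,20,1],"dr":[0,0,14]}
    - {"hand":0.3,"linear":[30,30,2],"dr":[0,0,21]}
    - {"hand":0.3,"linear":[39,41,3],"dr":[0,0,28]}
    - {"hand":0.3,"linear":[48.5,50.8,3],"dr":[0,0,35]}

```text
time_s: 38.05
position: [0.5937, -0.1517, 0.3141]
tool_rot: [0.52, 0.854, -0.001, -0.0]
ft_force: [0.1, 1.3, -2.6]
gripper_width: 0.0477
finger_force: 30.0
```

Request:
step_arm:
  rows:
    - {"hand":0.3,"linear":[16,3,0],"dr":[0,0,8]}
    - {"hand":0.3,"linear":[34,7,1],"dr":[0,0,17]}
    - {"hand":0.3,"linear":[52,10,2],"dr":[0,0,26]}
    - {"hand":0.3,"linear":[69,13.7,3],"dr":[0,0,35.2]}
    - {"hand":0.3,"linear":[69,13.7,3],"dr":[0,0,35.2]}

```text
time_s: 38.67
position: [0.5737, -0.0837, 0.3112]
tool_rot: [0.752, 0.659, -0.001, -0.0]
ft_force: [-0.6, -0.6, -2.9]
gripper_width: 0.0479
finger_force: 30.0
```

Run:
```python
from h import *
plan([(nest(0,12,100),HY)])
```

```text
t 38.67 pinch [ 0.5735 -0.0839  0.1479] yaw 82.5 w 0.0479 F [-0.6 -0.6 -2.9] ff 30.0
lin [-1.0, 1.1, 47.9] dr [-0.1, 0.1, 0.1]
```

Request:
step_arm:
  rows:
    - {"hand":0.3,"linear":[-0.5,1,25],"dr":[0,0,0]}
    - {"hand":0.3,"linear":[-0.5,1,55],"dr":[0,0,0]}
    - {"hand":0.3,"linear":[-0.5,1,80],"dr":[0,0,0]}
    - {"hand":0.3,"linear":[-0.5,1,93],"dr":[0,0,0]}
    - {"hand":0.3,"linear":[-0.5,1,93],"dr":[0,0,0]}

```text
time_s: 39.3
position: [0.5753, -0.0858, 0.2181]
tool_rot: [0.752, 0.659, -0.001, 0.0]
ft_force: [-0.1, 0.7, -2.7]
gripper_width: 0.0477
finger_force: 30.0
```

Run:
```python
from h import *
plan([(nest(0,12,48),HY)])
```

```text
t 39.3 pinch [ 0.5752 -0.086   0.0548] yaw 82.4 w 0.0477 F [-0.1  0.7 -2.7] ff 30.0
lin [0.8, -0.8, 6.8] dr [-0.0, 0.1, 0.0]
```

Request:
step_arm:
  rows:
    - {"hand":0.3,"linear":[0,-0.4,2],"dr":[0,0,0]}
    - {"hand":0.3,"linear":[0,-0.4,4],"dr":[0,0,0]}
    - {"hand":0.3,"linear":[0,-0.4,6],"dr":[0,0,0]}
    - {"hand":0.3,"linear":[0,-0.4,8],"dr":[0,0,0]}
    - {"hand":0.3,"linear":[0,-0.4,8.8],"dr":[0,0,0]}

```text
time_s: 39.92
position: [0.575, -0.0853, 0.21]
tool_rot: [0.753, 0.658, -0.0, 0.001]
ft_force: [0.2, -0.3, -3.2]
gripper_width: 0.048
finger_force: 30.0
```

Run:
```python
from h import *
plan([(nest(0,3,45.2),HY)])
```

```text
t 39.92 pinch [ 0.5752 -0.0855  0.0467] yaw 82.33 w 0.048 F [ 0.2 -0.3 -3.2] ff 30.0
lin [-8.6, -0.5, 1.5] dr [0.1, 0.1, -0.0]
```

Request:
step_arm:
  rows:
    - {"hand":0.3,"linear":[0,-0.3,0.5],"dr":[0,0,0]}
    - {"hand":0.3,"linear":[0,-0.3,1],"dr":[0,0,0]}
    - {"hand":0.3,"linear":[-1.5,-0.3,1],"dr":[0,0,0]}
    - {"hand":0.3,"linear":[-3,-0.3,1],"dr":[0,0,0]}
    - {"hand":0.3,"linear":[-4.5,-0.3,1],"dr":[0,0,0]}

```text
time_s: 40.55
position: [0.5742, -0.09, 0.2091]
tool_rot: [0.753, 0.658, -0.0, 0.001]
ft_force: [0.7, 0.7, -3.2]
gripper_width: 0.0478
finger_force: 30.0
```

Request:
step_arm:
  rows:
    - {"hand":0.3,"linear":[-0.4,0,0],"dr":[0,0,0]}
    - {"hand":0.3,"linear":[-0.8,0,0],"dr":[0,0,0]}
    - {"hand":0.3,"linear":[-1.2,0,0],"dr":[0,0,0]}
    - {"hand":0.3,"linear":[-1.5,0,0],"dr":[0,0,0]}
    - {"hand":0.3,"linear":[-1.5,0,0],"dr":[0,0,0]}

```text
time_s: 41.18
position: [0.574, -0.0913, 0.2091]
tool_rot: [0.753, 0.658, -0.0, 0.001]
ft_force: [0.9, 0.2, -3.3]
gripper_width: 0.0478
finger_force: 30.0
```

Run:
```python
from h import *
plan([(nest(0,3,45.2),HY)])
```

```text
t 41.17 pinch [ 0.5742 -0.0915  0.0458] yaw 82.33 w 0.0478 F [ 0.9  0.2 -3.3] ff 30.0
lin [-2.6, -0.3, 0.6] dr [0.1, 0.1, -0.0]
```

Not in contact yet, so I'll continue gently.

Request:
step_arm:
  rows:
    - {"hand":0.3,"linear":[-0.4,0,0],"dr":[0,0,0]}
    - {"hand":0.3,"linear":[-0.8,0,0],"dr":[0,0,0]}
    - {"hand":0.3,"linear":[-1.2,0,0],"dr":[0,0,0]}
    - {"hand":0.3,"linear":[-1.2,0,0],"dr":[0,0,0]}
    - {"hand":0.3,"linear":[-1.2,0,0],"dr":[0,0,0]}

```text
time_s: 41.8
position: [0.5738, -0.0925, 0.2091]
tool_rot: [0.753, 0.658, -0.0, 0.001]
ft_force: [0.5, 1.0, -4.7]
gripper_width: 0.0476
finger_force: 30.0
```

Run:
```python
from h import *
plan([(nest(0,3,45.2),HY)])
```

```text
t 41.8 pinch [ 0.574  -0.0927  0.0458] yaw 82.33 w 0.0476 F [ 0.5  1.  -4.7] ff 30.0
lin [-1.4, -0.2, 0.6] dr [0.1, 0.1, -0.0]
```

Request:
step_arm:
  rows:
    - {"hand":0.3,"linear":[-0.4,0,0],"dr":[0,0,0]}
    - {"hand":0.3,"linear":[-0.8,0,0],"dr":[0,0,0]}
    - {"hand":0.3,"linear":[-1,0,0],"dr":[0,0,0]}
    - {"hand":0.3,"linear":[-1,0,0],"dr":[0,0,0]}
    - {"hand":0.3,"linear":[-1,0,0],"dr":[0,0,0]}

```text
time_s: 42.42
position: [0.5737, -0.0935, 0.2091]
tool_rot: [0.753, 0.658, -0.0, 0.001]
ft_force: [0.7, -0.5, -3.4]
gripper_width: 0.0478
finger_force: 30.0
```

Run:
```python
from h import *
plan([(nest(0,3,45.2),HY)])
```

```text
t 42.42 pinch [ 0.5738 -0.0937  0.0458] yaw 82.33 w 0.0478 F [ 0.7 -0.5 -3.4] ff 30.0
lin [-0.4, -0.2, 0.6] dr [0.1, 0.1, -0.0]
```

Request:
step_arm:
  rows:
    - {"hand":0.3,"linear":[-0.4,0,0],"dr":[0,0,0]}
    - {"hand":0.3,"linear":[-0.8,0,0],"dr":[0,0,0]}
    - {"hand":0.3,"linear":[-1,0,0],"dr":[0,0,0]}
    - {"hand":0.3,"linear":[-1,0,0],"dr":[0,0,0]}
    - {"hand":0.3,"linear":[-1,0,0],"dr":[0,0,0]}

```text
time_s: 43.05
position: [0.5736, -0.0945, 0.2091]
tool_rot: [0.753, 0.658, -0.0, 0.001]
ft_force: [-0.0, -1.0, -3.2]
gripper_width: 0.0476
finger_force: 30.0
```

Run:
```python
from h import *
plan([(nest(0,3,45.2),HY)])
```

```text
t 43.05 pinch [ 0.5737 -0.0947  0.0458] yaw 82.32 w 0.0476 F [-0.  -1.  -3.2] ff 30.0
lin [0.6, -0.2, 0.6] dr [0.1, 0.1, -0.0]
```

Request:
step_arm:
  rows:
    - {"hand":0.3,"linear":[-0.3,0,0],"dr":[0,0,0]}
    - {"hand":0.3,"linear":[-0.6,0,0],"dr":[0,0,0]}
    - {"hand":0.3,"linear":[-1,0,0],"dr":[0,0,0]}
    - {"hand":0.3,"linear":[-1,0,0],"dr":[0,0,0]}
    - {"hand":0.3,"linear":[-1,0,0],"dr":[0,0,0]}

```text
time_s: 43.68
position: [0.5734, -0.0955, 0.2091]
tool_rot: [0.753, 0.658, -0.0, 0.001]
ft_force: [1.0, -0.5, -2.5]
gripper_width: 0.048
finger_force: 30.0
```

Run:
```python
from h import *
plan([(nest(0,3,45.2),HY)])
```

```text
t 43.67 pinch [ 0.5736 -0.0957  0.0458] yaw 82.32 w 0.048 F [ 1.  -0.5 -2.5] ff 30.0
lin [1.6, -0.2, 0.6] dr [0.1, 0.1, -0.0]
```

Request:
step_arm:
  rows:
    - {"hand":0.3,"linear":[-0.3,0,0],"dr":[0,0,0]}
    - {"hand":0.3,"linear":[-0.6,0,0],"dr":[0,0,0]}
    - {"hand":0.3,"linear":[-1,0,0],"dr":[0,0,0]}
    - {"hand":0.3,"linear":[-1,0,0],"dr":[0,0,0]}
    - {"hand":0.3,"linear":[-1,0,0],"dr":[0,0,0]}

```text
time_s: 44.3
position: [0.5733, -0.0964, 0.2091]
tool_rot: [0.753, 0.658, -0.0, 0.001]
ft_force: [0.1, -0.8, -2.0]
gripper_width: 0.0475
finger_force: 30.0
```

Run:
```python
from h import *
plan([(nest(0,3,45.2),HY)])
```

```text
t 44.3 pinch [ 0.5734 -0.0967  0.0458] yaw 82.32 w 0.0475 F [ 0.1 -0.8 -2. ] ff 30.0
lin [2.6, -0.2, 0.6] dr [0.1, 0.1, -0.0]
```

Run:
```python
from h import *
d=eyes.get_image("side"); crop(d,265,195,75,60,9,"s4.png")
```

```text
(no output)
```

View pics/s4.png

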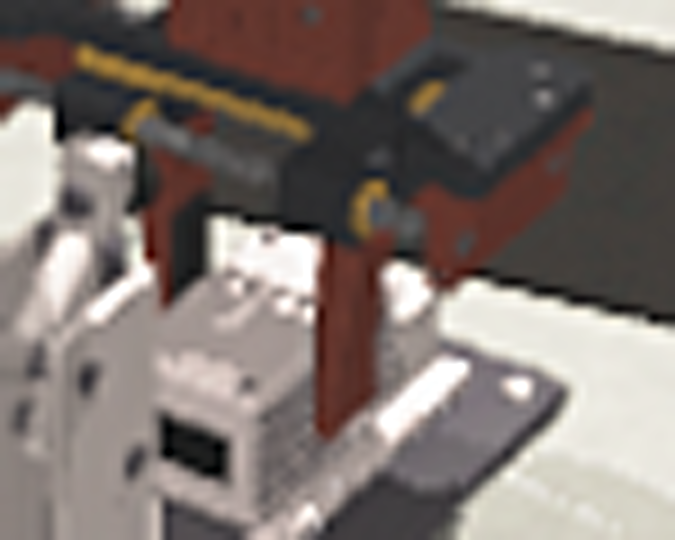

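The crop shows module_3 held in the channel. Its near top corner at crop (255,405) is almost where module_2's was when seated, so it's close to the stop. Continuing.

Request:
step_arm:
  rows:
    - {"hand":0.3,"linear":[-0.3,0,0],"dr":[0,0,0]}
    - {"hand":0.3,"linear":[-0.6,0,0],"dr":[0,0,0]}
    - {"hand":0.3,"linear":[-1,0,0],"dr":[0,0,0]}
    - {"hand":0.3,"linear":[-1,0,0],"dr":[0,0,0]}
    - {"hand":0.3,"linear":[-1,0,0],"dr":[0,0,0]}

```text
time_s: 44.98
position: [0.5732, -0.0974, 0.2091]
tool_rot: [0.753, 0.658, -0.0, 0.001]
ft_force: [-0.2, -0.2, -3.1]
gripper_width: 0.0478
finger_force: 30.0
```

Run:
```python
from h import *
plan([(nest(0,3,45.2),HY)])
```

```text
t 44.98 pinch [ 0.5733 -0.0976  0.0458] yaw 82.33 w 0.0478 F [-0.2 -0.2 -3.1] ff 30.0
lin [3.6, -0.2, 0.6] dr [0.1, 0.1, -0.0]
```

Request:
step_arm:
  rows:
    - {"hand":0.3,"linear":[-0.3,0,0],"dr":[0,0,0]}
    - {"hand":0.3,"linear":[-0.6,0,0],"dr":[0,0,0]}
    - {"hand":0.3,"linear":[-1,0,0],"dr":[0,0,0]}
    - {"hand":0.3,"linear":[-1,0,0],"dr":[0,0,0]}
    - {"hand":0.3,"linear":[-1,0,0],"dr":[0,0,0]}

```text
time_s: 45.6
position: [0.5731, -0.0978, 0.2091]
tool_rot: [0.753, 0.658, 0.0, 0.0]
ft_force: [0.7, 4.3, -1.1]
gripper_width: 0.0483
finger_force: 30.0
```

Run:
```python
from h import *
plan([(nest(0,3,45.2),HY)])
```

```text
t 45.6 pinch [ 0.5733 -0.0978  0.0458] yaw 82.3 w 0.0483 F [ 0.7  4.3 -1.1] ff 30.0
lin [4.0, -0.3, 0.6] dr [0.1, -0.0, -0.1]
```

Request:
step_arm:
  rows:
    - {"hand":0.3,"linear":[-0.4,0,0],"dr":[0,0,0]}
    - {"hand":0.3,"linear":[-0.4,0,0.4],"dr":[0,0,0]}
    - {"hand":0.3,"linear":[-0.4,0,0.8],"dr":[0,0,0]}
    - {"hand":0.3,"linear":[-0.4,0,0.9],"dr":[0,0,0]}
    - {"hand":0.3,"linear":[-0.4,0,0.9],"dr":[0,0,0]}

```text
time_s: 46.22
position: [0.5731, -0.0979, 0.2086]
tool_rot: [0.753, 0.658, 0.001, 0.0]
ft_force: [0.4, 6.6, 2.0]
gripper_width: 0.0482
finger_force: 30.0
```

Run:
```python
from h import *
plan([(nest(0,3,45.2),HY)])
```

```text
t 46.23 pinch [ 0.5733 -0.0978  0.0453] yaw 82.3 w 0.0482 F [0.4 6.6 2. ] ff 30.0
lin [4.1, -0.2, 0.1] dr [0.1, -0.0, -0.1]
```

Module_3 is seated on both the floor and the stop. Releasing it, then off to the handle.

Request:
step_arm:
  rows:
    - {"hand":0.75,"linear":[0,0,0],"dr":[0,0,0]}
    - {"hand":0.75,"linear":[0,0,0],"dr":[0,0,0]}
    - {"hand":0.75,"linear":[0,0,0],"dr":[0,0,0]}
    - {"hand":0.75,"linear":[0,0,-15],"dr":[0,0,0]}
    - {"hand":0.75,"linear":[0,0,-60],"dr":[0,0,0]}

```text
time_s: 46.85
position: [0.5719, -0.0986, 0.2676]
tool_rot: [0.753, 0.658, -0.001, -0.001]
ft_force: [0.3, -0.5, -0.2]
gripper_width: 0.0655
finger_force: 0.0
```

Request:
step_arm:
  rows:
    - {"hand":1,"linear":[0,0,-50],"dr":[0,0,0]}
    - {"hand":1,"linear":[0,0,-110],"dr":[0,0,0]}
    - {"hand":1,"linear":[0,0,-160],"dr":[0,0,0]}
    - {"hand":1,"linear":[0,0,-160],"dr":[0,0,0]}
    - {"hand":1,"linear":[0,0,-160],"dr":[0,0,0]}

```text
time_s: 47.48
position: [0.5723, -0.0984, 0.4284]
tool_rot: [0.753, 0.658, -0.0, 0.001]
ft_force: [-0.3, -0.2, -0.6]
gripper_width: 0.0879
finger_force: 0.0
```

Run:
```python
from h import *
plan([(ball(1.48)+[0,0,.11],HY),(ball(1.48),HY)])
```

```text
t 47.48 pinch [ 0.5724 -0.0987  0.2651] yaw 82.32 w 0.0879 F [-0.3 -0.2 -0.6] ff 0.0
lin [202.1, 0.4, 3.5] dr [0.1, 0.1, -0.0]
lin [0.0, -0.0, 110.0] dr [0.0, 0.0, 0.0]
```

Request:
step_arm:
  rows:
    - {"hand":1,"linear":[40,0,0],"dr":[0,0,0]}
    - {"hand":1,"linear":[95,0,1],"dr":[0,0,0]}
    - {"hand":1,"linear":[150,-0.5,3],"dr":[0,0,0]}
    - {"hand":1,"linear":[202,-0.5,3.5],"dr":[0,0,0]}
    - {"hand":1,"linear":[202,-0.5,3.5],"dr":[0,0,0]}

```text
time_s: 48.1
position: [0.5986, 0.1049, 0.4222]
tool_rot: [0.751, 0.66, -0.001, -0.001]
ft_force: [0.1, 0.2, -0.8]
gripper_width: 0.0882
finger_force: 0.0
```

Request:
step_arm:
  rows:
    - {"hand":1,"linear":[0,0,30],"dr":[0,0,0]}
    - {"hand":1,"linear":[0,0,70],"dr":[0,0,0]}
    - {"hand":1,"linear":[0,0,110],"dr":[0,0,0]}
    - {"hand":0.5,"linear":[0,0,110],"dr":[0,0,0]}
    - {"hand":0.5,"linear":[0,0,110],"dr":[0,0,0]}

```text
time_s: 48.72
position: [0.5996, 0.1009, 0.315]
tool_rot: [0.753, 0.658, -0.0, 0.001]
ft_force: [-0.5, 0.4, 0.2]
gripper_width: 0.0713
finger_force: 0.0
```

Request:
step_arm:
  rows:
    - {"hand":0.1,"linear":[0,0,0],"dr":[0,0,0]}
    - {"hand":0.1,"linear":[0,0,0],"dr":[0,0,0]}
    - {"hand":0.1,"linear":[0,0,0],"dr":[0,0,0]}
    - {"hand":0.1,"linear":[0,0,0],"dr":[0,0,0]}
    - {"hand":0.1,"linear":[0,0,0],"dr":[0,0,0]}
  grip_force: 15

```text
time_s: 49.35
position: [0.5987, 0.1019, 0.3143]
tool_rot: [0.753, 0.658, -0.001, -0.0]
ft_force: [-3.1, 2.3, 1.6]
gripper_width: 0.0287
finger_force: 15.0
```

Run:
```python
from h import *
plan([(ball(1.48),HY)])
```

```text
t 49.35 pinch [0.5985 0.1018 0.151 ] yaw 82.33 w 0.0287 F [-3.1  2.3  1.6] ff 15.0
lin [0.0, 1.0, -0.4] dr [-0.0, 0.0, -0.0]
```

Request:
step_arm:
  rows:
    - {"hand":0.1,"linear":[-5.6,0,-9.2],"dr":[0,0,0]}
    - {"hand":0.1,"linear":[-14.8,0,-20.3],"dr":[0,0,0]}
    - {"hand":0.1,"linear":[-24.9,0,-29.2],"dr":[0,0,0]}
    - {"hand":0.1,"linear":[-36.2,0,-36.6],"dr":[0,0,0]}
    - {"hand":0.1,"linear":[-52.8,0,-43.6],"dr":[0,0,0]}

```text
time_s: 49.98
position: [0.5914, 0.0484, 0.3581]
tool_rot: [0.753, 0.658, -0.001, 0.0]
ft_force: [-3.8, -1.2, -10.0]
gripper_width: 0.0288
finger_force: 15.0
```

Request:
step_arm:
  rows:
    - {"hand":0.1,"linear":[-13.1,0,-3],"dr":[0,0,0]}
    - {"hand":0.1,"linear":[-26.6,0,-4],"dr":[0,0,0]}
    - {"hand":0.1,"linear":[-40,0,-3],"dr":[0,0,0]}
    - {"hand":0.1,"linear":[-51.5,0,-0.5],"dr":[0,0,0]}
    - {"hand":0.1,"linear":[-63.3,0,3.8],"dr":[0,0,0]}

```text
time_s: 50.6
position: [0.583, -0.0139, 0.3548]
tool_rot: [0.753, 0.658, 0.0, -0.0]
ft_force: [-6.7, 16.9, 15.8]
gripper_width: 0.0292
finger_force: 15.0
```

Request:
step_arm:
  rows:
    - {"hand":0.1,"linear":[0,0,0],"dr":[0,0,0]}
    - {"hand":0.1,"linear":[0,0,0],"dr":[0,0,0]}
    - {"hand":0.1,"linear":[0,0,0],"dr":[0,0,0]}
    - {"hand":0.1,"linear":[0,0,0],"dr":[0,0,0]}
    - {"hand":0.1,"linear":[0,0,0],"dr":[0,0,0]}

```text
time_s: 51.22
position: [0.5829, -0.0143, 0.3547]
tool_rot: [0.753, 0.658, -0.001, 0.0]
ft_force: [-6.6, 0.4, -0.7]
gripper_width: 0.0288
finger_force: 15.0
```

Request:
step_arm:
  rows:
    - {"hand":0.6,"linear":[0,0,0],"dr":[0,0,0]}
    - {"hand":0.6,"linear":[0,0,0],"dr":[0,0,0]}
    - {"hand":0.6,"linear":[0,0,0],"dr":[0,0,0]}
    - {"hand":0.6,"linear":[3,0,0],"dr":[0,0,0]}
    - {"hand":0.6,"linear":[3,0,0],"dr":[0,0,0]}

```text
time_s: 51.85
position: [0.5844, -0.0102, 0.3544]
tool_rot: [0.753, 0.658, 0.0, 0.001]
ft_force: [0.1, 0.1, -1.1]
gripper_width: 0.0526
finger_force: 0.0
```

Request:
step_arm:
  rows:
    - {"hand":0.6,"linear":[0,0,0],"dr":[0,0,0]}
    - {"hand":0.6,"linear":[0,0,0],"dr":[0,0,0]}
    - {"hand":0.6,"linear":[0,0,0],"dr":[0,0,0]}
    - {"hand":0.6,"linear":[0,0,0],"dr":[0,0,0]}
    - {"hand":0.6,"linear":[0,0,0],"dr":[0,0,0]}

```text
time_s: 52.48
position: [0.5842, -0.0105, 0.3544]
tool_rot: [0.753, 0.658, -0.0, 0.001]
ft_force: [-0.4, 0.5, 0.3]
gripper_width: 0.0523
finger_force: 0.0
```

Request:
step_arm:
  rows:
    - {"hand":0.6,"linear":[0,0,0],"dr":[0,0,0]}
    - {"hand":0.6,"linear":[0,0,0],"dr":[0,0,0]}
    - {"hand":0.6,"linear":[0,0,0],"dr":[0,0,0]}
    - {"hand":0.6,"linear":[0,0,0],"dr":[0,0,0]}
    - {"hand":0.6,"linear":[0,0,0],"dr":[0,0,0]}

```text
time_s: 53.1
position: [0.5842, -0.0105, 0.3544]
tool_rot: [0.753, 0.658, -0.0, 0.001]
ft_force: [-0.1, -0.1, 0.4]
gripper_width: 0.0525
finger_force: 0.0
```

Request:
step_arm:
  rows:
    - {"hand":0.6,"linear":[0,0,0],"dr":[0,0,0]}
    - {"hand":0.6,"linear":[0,0,0],"dr":[0,0,0]}
    - {"hand":0.6,"linear":[0,0,0],"dr":[0,0,0]}
    - {"hand":0.6,"linear":[0,0,0],"dr":[0,0,0]}
    - {"hand":0.6,"linear":[0,0,0],"dr":[0,0,0]}

```text
time_s: 53.72
position: [0.5842, -0.0104, 0.3544]
tool_rot: [0.753, 0.658, -0.0, 0.001]
ft_force: [-1.3, -0.0, 0.0]
gripper_width: 0.0525
finger_force: 0.0
```

Request:
step_arm:
  rows:
    - {"hand":0.6,"linear":[0,0,0],"dr":[0,0,0]}
    - {"hand":0.6,"linear":[0,0,0],"dr":[0,0,0]}
    - {"hand":0.6,"linear":[0,0,0],"dr":[0,0,0]}
    - {"hand":0.6,"linear":[0,0,0],"dr":[0,0,0]}
    - {"hand":0.6,"linear":[0,0,0],"dr":[0,0,0]}

```text
time_s: 54.35
position: [0.5842, -0.0105, 0.3544]
tool_rot: [0.753, 0.658, -0.0, 0.001]
ft_force: [0.2, 0.2, 0.7]
gripper_width: 0.0531
finger_force: 0.0
```

Run:
```python
from h import *
plan([(ball(0),HY)])
d=eyes.get_image("side"); crop(d,230,180,110,110,5,"s5.png")
```

```text
t 54.35 pinch [ 0.5844 -0.0107  0.1911] yaw 82.33 w 0.0531 F [0.2 0.2 0.7] ff 0.0
lin [-1.1, 0.4, -0.8] dr [0.1, 0.1, -0.0]
```

View pics/s5.png

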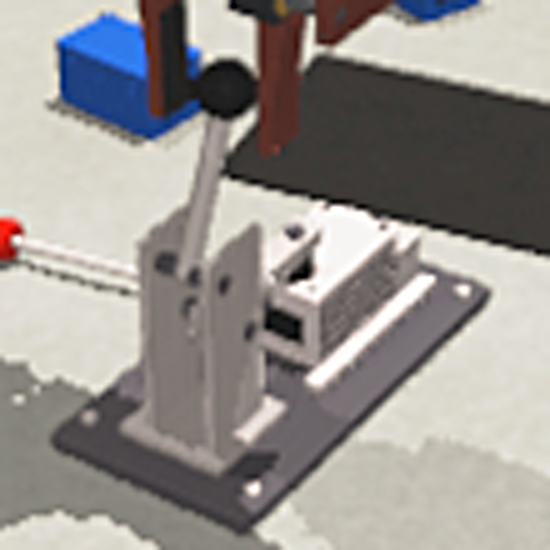

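The clamp is locked exactly as before, with the ball at (228,88). It has now been locked for over 2.5 s with the gripper off it, so I'll open it.

Request:
step_arm:
  rows:
    - {"hand":0.1,"linear":[0,0,0],"dr":[0,0,0]}
    - {"hand":0.1,"linear":[0,0,0],"dr":[0,0,0]}
    - {"hand":0.1,"linear":[0,0,0],"dr":[0,0,0]}
    - {"hand":0.1,"linear":[0,0,0],"dr":[0,0,0]}
    - {"hand":0.1,"linear":[0,0,0],"dr":[0,0,0]}

```text
time_s: 55.02
position: [0.5835, -0.0104, 0.3542]
tool_rot: [0.753, 0.658, -0.001, 0.0]
ft_force: [-4.5, 0.2, 4.4]
gripper_width: 0.0291
finger_force: 15.0
```

Request:
step_arm:
  rows:
    - {"hand":0.1,"linear":[8,0,-3],"dr":[0,0,0]}
    - {"hand":0.1,"linear":[17.2,0,-5.3],"dr":[0,0,0]}
    - {"hand":0.1,"linear":[35,0,-7.1],"dr":[0,0,0]}
    - {"hand":0.1,"linear":[52.9,0,-5.3],"dr":[0,0,0]}
    - {"hand":0.1,"linear":[70.1,0,0],"dr":[0,0,0]}

```text
time_s: 55.65
position: [0.5929, 0.0596, 0.3542]
tool_rot: [0.753, 0.658, -0.001, 0.0]
ft_force: [-4.1, -1.4, 0.3]
gripper_width: 0.0289
finger_force: 15.0
```

Request:
step_arm:
  rows:
    - {"hand":0.1,"linear":[15.8,0,8.6],"dr":[0,0,0]}
    - {"hand":0.1,"linear":[29.5,0,20.2],"dr":[0,0,0]}
    - {"hand":0.1,"linear":[38.7,0,31.3],"dr":[0,0,0]}
    - {"hand":0.1,"linear":[44.5,0,40],"dr":[0,0,0]}
    - {"hand":0.1,"linear":[44.5,0,40],"dr":[0,0,0]}

```text
time_s: 56.28
position: [0.5991, 0.1044, 0.3134]
tool_rot: [0.753, 0.658, -0.0, -0.0]
ft_force: [-4.0, 4.7, 1.6]
gripper_width: 0.0291
finger_force: 15.0
```

Request:
step_arm:
  rows:
    - {"hand":0.7,"linear":[0,0,0],"dr":[0,0,0]}
    - {"hand":0.7,"linear":[0,0,0],"dr":[0,0,0]}
    - {"hand":0.7,"linear":[0,0,-25],"dr":[0,0,0]}
    - {"hand":0.7,"linear":[0,0,-70],"dr":[0,0,0]}
    - {"hand":0.7,"linear":[0,0,-110],"dr":[0,0,0]}

```text
time_s: 56.9
position: [0.6, 0.1028, 0.426]
tool_rot: [0.753, 0.658, 0.001, 0.002]
ft_force: [0.6, 0.2, 0.0]
gripper_width: 0.0615
finger_force: 0.0
```

Run:
```python
from h import *
plan([(nest(0,3,260),HY),(nest(0,3,44),HY)])
d=eyes.get_image("top"); crop(d,235,180,110,80,7,"n5.png")
```

```text
t 56.9 pinch [0.6004 0.1026 0.2627] yaw 82.3 w 0.0615 F [0.6 0.2 0. ] ff 0.0
lin [-198.4, 0.0, 3.0] dr [0.2, 0.1, -0.1]
lin [0.0, -0.0, 216.0] dr [0.0, 0.0, 0.0]
```

View pics/n5.png

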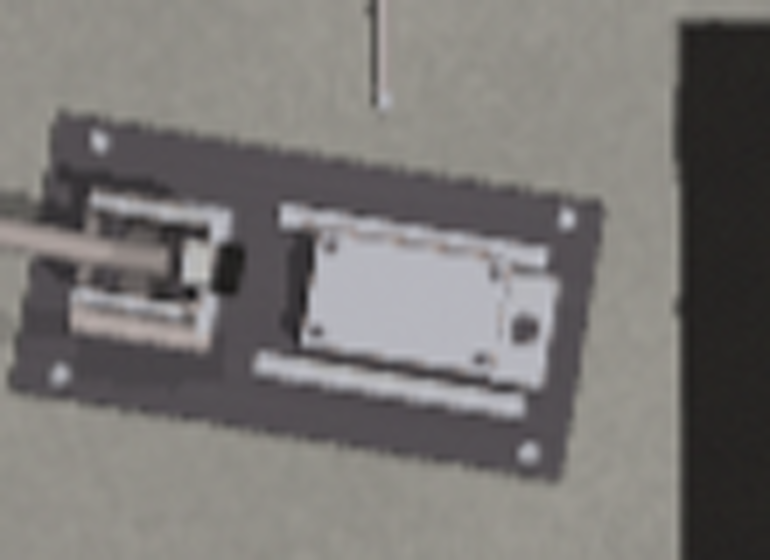

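The crop shows module_3 flush with the stop at (503,315), in the same place as module_2 was. The clamp is fully back. Moving it to the tray.

Request:
step_arm:
  rows:
    - {"hand":1,"linear":[-40,0,0],"dr":[0,0,0]}
    - {"hand":1,"linear":[-95,0,1],"dr":[0,0,0]}
    - {"hand":1,"linear":[-150,0,2],"dr":[0,0,0]}
    - {"hand":1,"linear":[-198,0,3],"dr":[0,0,0]}
    - {"hand":1,"linear":[-198,0,3],"dr":[0,0,0]}

```text
time_s: 57.58
position: [0.5729, -0.0964, 0.4217]
tool_rot: [0.754, 0.656, -0.0, 0.002]
ft_force: [1.4, 0.1, -0.8]
gripper_width: 0.0879
finger_force: 0.0
```

Request:
step_arm:
  rows:
    - {"hand":1,"linear":[0,0,50],"dr":[0,0,0]}
    - {"hand":1,"linear":[0,0,110],"dr":[0,0,0]}
    - {"hand":1,"linear":[0,0,160],"dr":[0,0,0]}
    - {"hand":1,"linear":[0,0,195],"dr":[0,0,0]}
    - {"hand":1,"linear":[0,0,216],"dr":[0,0,0]}

```text
time_s: 58.2
position: [0.5731, -0.0923, 0.2036]
tool_rot: [0.753, 0.658, -0.0, 0.0]
ft_force: [0.9, -0.9, -0.0]
gripper_width: 0.0878
finger_force: 0.0
```

Request:
step_arm:
  rows:
    - {"hand":0.3,"linear":[0,0,0],"dr":[0,0,0]}
    - {"hand":0.3,"linear":[0,0,0],"dr":[0,0,0]}
    - {"hand":0.3,"linear":[0,0,0],"dr":[0,0,0]}
    - {"hand":0.3,"linear":[0,0,0],"dr":[0,0,0]}
    - {"hand":0.3,"linear":[0,0,0],"dr":[0,0,0]}
  grip_force: 30

```text
time_s: 58.82
position: [0.5736, -0.0934, 0.2063]
tool_rot: [0.753, 0.658, 0.0, 0.001]
ft_force: [-0.3, 0.7, 5.6]
gripper_width: 0.0482
finger_force: 30.0
```

Run:
```python
from h import *
s,p,r=here(); up=np.r_[p[:2],.28]; t=np.array([.480,.315,.20]); t2=t+[0,0,.08]
plan([(up,HY),((up+t2)/2,HY+47.3),(t,177)])
```

```text
t 58.83 pinch [ 0.574  -0.0937  0.043 ] yaw 82.32 w 0.0482 F [-0.3  0.7  5.6] ff 30.0
lin [-0.5, 1.1, -237.0] dr [0.2, 0.1, -0.0]
lin [196.3, -73.7, -0.0] dr [0.0, 0.0, -47.3]
lin [187.3, 94.2, 80.0] dr [-0.0, 0.0, -47.3]
```

Request:
step_arm:
  rows:
    - {"hand":0.3,"linear":[0,0,-15],"dr":[0,0,0]}
    - {"hand":0.3,"linear":[0,0,-60],"dr":[0,0,0]}
    - {"hand":0.3,"linear":[0,0,-120],"dr":[0,0,0]}
    - {"hand":0.3,"linear":[0,0,-180],"dr":[0,0,0]}
    - {"hand":0.3,"linear":[0,0,-237],"dr":[0,0,0]}

```text
time_s: 59.45
position: [0.5722, -0.0928, 0.4451]
tool_rot: [0.753, 0.658, -0.0, 0.001]
ft_force: [1.1, 0.5, -3.2]
gripper_width: 0.0477
finger_force: 30.0
```

Request:
step_arm:
  rows:
    - {"hand":0.3,"linear":[34,-12,0],"dr":[0,0,-8]}
    - {"hand":0.3,"linear":[73,-27,0],"dr":[0,0,-17.5]}
    - {"hand":0.3,"linear":[114,-43,0],"dr":[0,0,-27.5]}
    - {"hand":0.3,"linear":[155,-58,0],"dr":[0,0,-37.5]}
    - {"hand":0.3,"linear":[196,-73.7,0],"dr":[0,0,-47.3]}

```text
time_s: 60.08
position: [0.525, 0.1123, 0.4425]
tool_rot: [0.423, 0.906, -0.0, 0.0]
ft_force: [1.4, -0.2, -3.1]
gripper_width: 0.0478
finger_force: 30.0
```

Request:
step_arm:
  rows:
    - {"hand":0.3,"linear":[38,19,0],"dr":[0,0,-9.7]}
    - {"hand":0.3,"linear":[79,40,10],"dr":[0,0,-20]}
    - {"hand":0.3,"linear":[119,60,30],"dr":[0,0,-30]}
    - {"hand":0.3,"linear":[156,78,55],"dr":[0,0,-40]}
    - {"hand":0.3,"linear":[187,94,80],"dr":[0,0,-47.3]}

```text
time_s: 60.7
position: [0.4783, 0.3162, 0.3617]
tool_rot: [0.024, 1.0, -0.001, 0.0]
ft_force: [0.5, -0.3, -1.9]
gripper_width: 0.0477
finger_force: 30.0
```

Request:
step_arm:
  rows:
    - {"hand":0.3,"linear":[0,0,10],"dr":[0,0,0]}
    - {"hand":0.3,"linear":[0,0,40],"dr":[0,0,0]}
    - {"hand":0.3,"linear":[0,0,80],"dr":[0,0,0]}
    - {"hand":0.3,"linear":[0,0,105],"dr":[0,0,0]}
    - {"hand":0.3,"linear":[0,0,120],"dr":[0,0,0]}

```text
time_s: 61.32
position: [0.4794, 0.3138, 0.2411]
tool_rot: [0.028, 1.0, -0.001, -0.0]
ft_force: [-0.3, -0.8, -1.5]
gripper_width: 0.048
finger_force: 30.0
```

Run:
```python
from h import *
plan([(np.array([.480,.314,.038]),177)])
```

```text
t 61.33 pinch [0.4794 0.3134 0.0778] yaw 176.83 w 0.048 F [-0.3 -0.8 -1.5] ff 30.0
lin [-0.6, 0.3, 39.8] dr [-0.1, -0.0, -0.2]
```

Request:
step_arm:
  rows:
    - {"hand":0.3,"linear":[0,0,12],"dr":[0,0,0]}
    - {"hand":0.3,"linear":[0,0,24],"dr":[0,0,0]}
    - {"hand":0.3,"linear":[0,0,33],"dr":[0,0,0]}
    - {"hand":0.3,"linear":[0,0,37.5],"dr":[0,0,0]}
    - {"hand":0.3,"linear":[0,0,39.5],"dr":[0,0,0]}

```text
time_s: 61.95
position: [0.4795, 0.3148, 0.2023]
tool_rot: [0.027, 1.0, -0.001, 0.001]
ft_force: [0.3, 0.3, -3.3]
gripper_width: 0.0478
finger_force: 30.0
```

Request:
step_arm:
  rows:
    - {"hand":0.3,"linear":[0,0,0.5],"dr":[0,0,0]}
    - {"hand":0.3,"linear":[0,0,0.8],"dr":[0,0,0]}
    - {"hand":0.7,"linear":[0,0,0.8],"dr":[0,0,0]}
    - {"hand":0.7,"linear":[0,0,0.8],"dr":[0,0,0]}
    - {"hand":0.7,"linear":[0,0,0.8],"dr":[0,0,0]}

```text
time_s: 62.58
position: [0.4796, 0.3148, 0.2018]
tool_rot: [0.027, 1.0, -0.001, 0.001]
ft_force: [-0.5, 0.2, 0.7]
gripper_width: 0.0619
finger_force: 0.0
```

Request:
step_arm:
  rows:
    - {"hand":0.7,"linear":[0,0,-20],"dr":[0,0,0]}
    - {"hand":0.7,"linear":[0,0,-70],"dr":[0,0,0]}
    - {"hand":0.7,"linear":[0,0,-130],"dr":[0,0,0]}
    - {"hand":0.7,"linear":[0,0,-190],"dr":[0,0,0]}
    - {"hand":0.7,"linear":[0,0,-230],"dr":[0,0,0]}

```text
time_s: 63.2
position: [0.4794, 0.3152, 0.435]
tool_rot: [0.027, 1.0, 0.0, 0.002]
ft_force: [-0.3, 0.6, -0.7]
gripper_width: 0.0613
finger_force: 0.0
```

Request:
step_arm:
  rows:
    - {"hand":0.7,"linear":[0,-40,0],"dr":[0,0,0]}
    - {"hand":0.7,"linear":[0,-90,0],"dr":[0,0,0]}
    - {"hand":0.7,"linear":[0,-140,0],"dr":[0,0,0]}
    - {"hand":0.7,"linear":[0,-180,0],"dr":[0,0,0]}
    - {"hand":0.7,"linear":[0,-180,0],"dr":[0,0,0]}

```text
time_s: 63.82
position: [0.4692, 0.1333, 0.4319]
tool_rot: [0.028, 1.0, -0.001, 0.0]
ft_force: [-0.4, 0.8, -0.4]
gripper_width: 0.0615
finger_force: 0.0
```

Run:
```python
from h import *
d=eyes.get_image("top"); cv2.imwrite("pics/end.png",d["image"]); print(ctrl.get_state()["time_s"])
```

```text
63.875
```

View pics/end.png

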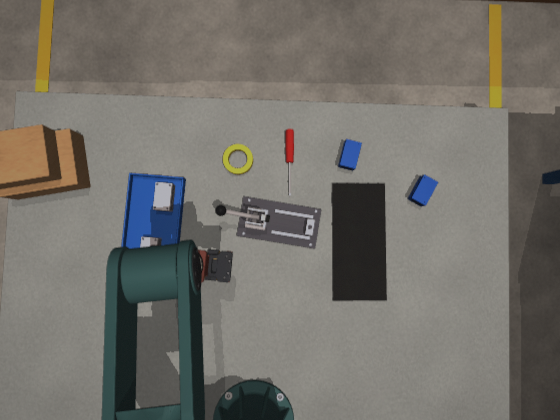

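The picture shows both modules in the tray and the clamp open, with the ball at (221,210). But module_2 now sits at (163,196), where it was at about (152,209) before: it has been knocked. I'll check that it lies flat inside.

Run:
```python
from h import *
d=eyes.get_image("top"); e=eyes.get_image("side")
a=cv2.resize(d["image"][165:265,115:195],None,fx=5,fy=5,interpolation=cv2.INTER_CUBIC)
b=cv2.resize(e["image"][285:420,120:330],(394,253),interpolation=cv2.INTER_CUBIC); b=cv2.copyMakeBorder(b,0,247,0,0,cv2.BORDER_CONSTANT)
cv2.imwrite("pics/endc.png",np.hstack([a,b]))
hsv=cv2.cvtColor(d["image"],cv2.COLOR_BGR2HSV)
w=((hsv[...,2]>165)&(hsv[...,1]<60)).astype(np.uint8); n,l,st,_=cv2.connectedComponentsWithStats(w)
a=np.radians(-2.9); c,s=np.cos(a),np.sin(a)
for i in range(1,n):
    if 100<st[i,4]<900 and 100<st[i,0]<190 and 150<st[i,1]<320:
        p=np.argwhere(l==i)[:,::-1]; q=cv2.minAreaRect((world(d,p,.05)[:,:2]*1000).astype(np.float32)); v=np.array(q[0])-[530.3,312.7]; print(st[i],q,"tray",c*v[0]+s*v[1],-s*v[0]+c*v[1])
```

```text
[153 182  18  25 361] ((645.2129516601562, 282.64190673828125), (45.86273956298828, 68.90934753417969), 87.22627258300781) tray 116.28651652537916 -24.205815503145516
```

View pics/endc.png

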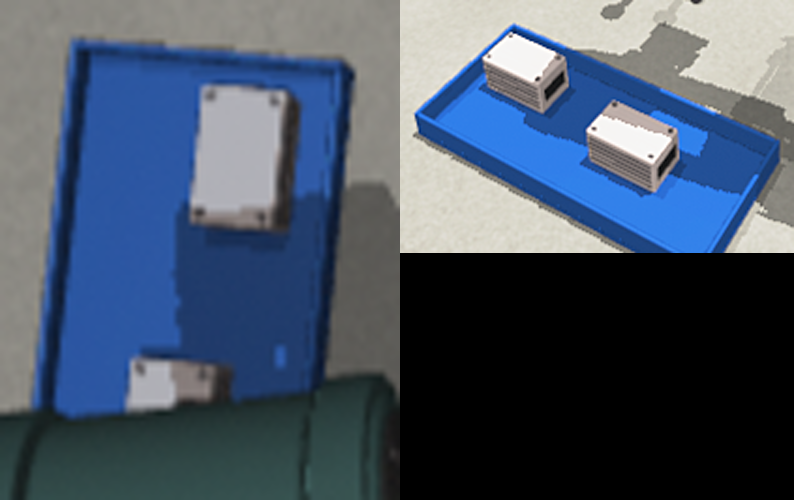

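Both crops show the modules upright and flat on the tray floor, not stacked. Module_2 is at about (+116, -24) mm in the tray, well inside the limits. Handing in.

```bash
python3 -c "
from cell import job
print(job.sign_off())"
```

```text
the job is handed in; nothing more can be done
None
```

I tested module_2 and then module_3 (module_1 was absent) in the nest, each clamped for over two seconds, and set both flat and upright in the tray with the clamp left open; module_2 got knocked in the tray but still lies well inside it, and the job is handed in with no verdict shown.

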